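# Load a bar in the sawing jig and hold its clamp cover down

### The job

Get the brass bar ready for sawing: lay it in the V-rests of the sawing jig and slide the tailstock up until the bar is caught endwise between the two centre points, then fit the loose clamp cover over the jig's two locating pins so that it drops on, and press it down against its springs until its pad clamps the bar. Finish while you are still holding the cover pressed down (do not let go of it), and leave the pliers, the saw frame and the steel block where they are.

Things in the scene. Friction and masses are not known exactly. Their poses are not given: they have to be found in the camera images.
- jig: Bar-sawing jig fixed to the bench: cross-shaped dark steel base 12 mm thick (long arm x -80..+110 mm, 60 wide; short arm 60 x 136). Origin on the bench at the crossing, z up; x runs along the bar's seat, from the fixed centre block (x -53..-73, 30 wide, 58 high) to the sliding tailstock at +x.
- bar_home (a point): Middle of the bar's axis when home: jig x = y = 0, 40 mm above the bench; jig axes. Three V-rests carry the bar at this height, at x -41..-35, -32.5..-26.5 (saw slot between) and +32..+42 mm, 32 wide, 41.5 high; between x -26 and +32 only the base is below the bar.
- fixed_point (a point): Tip of the fixed centre point, at jig x = -45 mm, 40 mm above the bench. It points to +x, is 8 mm long, 2.4 mm thick at the tip and 7 at the root. Jig axes.
- pin_a (a point): Tip of the locating pin at jig x = 0, y = +50 mm: upright, 10 mm thick, the last 6 mm tapered to 4, tip 63 mm above the bench. A brass spring collar 22 mm across surrounds it, its top 49 mm above the bench when up. 78 mm between the two collars: fingers that let the bar go between them should open less than about 45 mm.
- pin_b (a point): Tip of the other, equal pin, at jig x = 0, y = -50 mm.
- cover_home (a point): Where cover is when pressed down on the bar: over the jig's origin, 61 mm above the bench, upright, its y along the jig's y (either way round). Jig axes. On its springs, not pressed, the cover is 6 mm higher; standing on the pin tips, 20 mm higher.
- bar: Brass bar, round, 14 mm thick, 100 mm long, 0.12 kg, lying on the bench. Origin at its middle, x along it. Each end has a centre hole 9 mm wide, 5 deep; either way round will do. Lower it into the V-rests with its middle at jig x = +5 to +19 mm (+12 best), clear of both points; the tailstock then pushes it along to the fixed point.
- tailstock (a joint): How far the tailstock is slid towards the fixed block (jig -x), m: 0 = drawn right back; starts at 0 to 0.006; 0.030 when the bar is home (both points at the bottoms of their holes); stop at 0.038. About 3 N friction; stays where it is left.
- tail_grip (a point): In the middle of the tailstock's upright fin: 22 mm long (jig x), 16 thick (jig y), 26 to 78 mm above the bench, this point 64 mm up; the foot below is 44 wide. Pinch it from above across jig y, or push its back. At jig x = +94 mm when the joint is 0; the tip of its centre point is 19 mm ahead (-x), 40 mm above the bench. Jig axes.
- cover: Loose aluminium bridge, 36 mm wide (x), 130 long (y), 36 high, 0.28 kg +- 25%. Origin at its middle, 18 mm above its underside. Upper 18 mm: plain plate, to be gripped across x at the middle. Below: a round bush (24 across, 18 long) at y = +50 and -50, on which it stands, and a dark pad 20 x 26 whose face is 4 mm above the underside.
- cover_bore (a point): Mouth of the blind hole in the cover's bush at its y = +50 mm (the other is at -50), at the underside: 12.4 mm wide, 26 deep, takes a pin with 1.2 mm play all round; from above the pins are hidden. At home the bar's top is 14 mm below the plate, so keep the fingertips within about 8 mm below the plate. Cover axes.
- spring_a (a joint): How far the collar on pin_a is pushed down, m: 0 = up, 0.006 when the cover's pad meets the bar, stop at 0.008. Each spring pushes 2.7 N at 0 and 4.5 N at 0.006: the two carry the cover's weight, pressing it home takes about 6 N more, and clamping the bar a few newtons beyond that.
- spring_b (a joint): The same for the collar on pin_b.
- flat_pliers: Bystander: small pliers with blue grips, 52 x 142 x 13 mm, lying at the right. Origin under its middle.
- saw_frame: Bystander: piercing saw, wire frame and wooden handle, 96 x 241 x 25 mm, lying behind the jig. Origin under its middle.
- steel_block: Bystander: plain steel bench block, 64 x 64 x 20 mm, in front of the jig. Origin under its middle.

How it is judged (in metres and radians):
On the way, in this order (a step that is already met when the one before it is completed fails the run):
1. the bar lies in the V-rests, caught between the two centre points (horizontal distance between bar and bar_home below 0.004 m and z of bar in the frame of bar_home between -0.003 and 0.003 m and angle between the x axis of bar and the x axis of jig, either way round below 0.06 rad and value of joint tailstock between 0.0265 and 0.0335 m), for 0.2 s.
2. the cover has dropped over both locating pins (all of step 1 and horizontal distance between cover and cover_home below 0.004 m and angle between the y axis of cover and the y axis of jig, either way round below 0.08 rad and angle between cover's own z axis and vertical below 0.1 rad and z of cover in the frame of cover_home below 0.011 m), for 0.1 s.
At the end, for the whole second after the job is handed in: Bar home between the centres (4 mm in plan, 3 mm in height, 3.5 degrees; tailstock 30 +- 3.5 mm); cover on both pins (4 mm; level to 6, square to 4.5 degrees), held by the robot (over 2 N) at most 2 mm above home, both springs in by 4.5 mm or more, pad on the bar with over 1.5 N, all still (all of step 1 and horizontal distance between cover and cover_home below 0.004 m and angle between the y axis of cover and the y axis of jig, either way round below 0.08 rad and angle between cover's own z axis and vertical below 0.1 rad and z of cover in the frame of cover_home below 0.002 m and value of joint each of spring_a, spring_b above 0.0045 m and contact force between cover and bar above 1.5 N and contact force between any of the fingers, the arm and cover above 2 N and linear speed of cover below 0.02 m/s); the arm keeps its last pose, push and grip.
It fails at once if the pair of pliers is moved more than 3 cm (distance of flat_pliers from where it was at the start of the episode above 0.03 m).
It fails at once if the saw frame is moved more than 3 cm (distance of saw_frame from where it was at the start of the episode above 0.03 m).
It fails at once if the steel block is moved more than 3 cm (distance of steel_block from where it was at the start of the episode above 0.03 m).
It also fails if it takes over 64 s, if anything falls off the work surface, if the arm or the gripper's body presses on something with over 40 N, if the wrist force passes 120 N, or if a joint passes its speed limit or range.

### The arm

A 6-joint arm with a two-finger parallel gripper is mounted at the origin on a cart in front of the work surface, level with it; the furniture and walls round the work are solid. World frame = base frame: x ahead of the robot, y to its left, z up, the work surface at z = 0. Lengths are in mm, angles in rad, forces in N, time in s.
With the tool pointing down it reaches from about 350 to 875 mm from the base axis. Payload 4.2 kg.
Tool frame: the origin (TCP) lies midway between the tips of the shut fingers; the grasp point (between the pads) lies 19 mm behind it; z points along the fingers, y is the direction in which the jaws open and shut (so a half turn about z gives the same grasp; the last joint's range is limited). The gripper opens to 85 mm and grips with 20 to 120 N. Pads are 22 mm wide; open, the fingers measure 114 mm over their backs; the gripper's body (76 mm by 85 mm) begins 54 mm behind the grasp point. The pads swing forward as they close: fully open they stand 13 mm farther back than shut.
Start: joints at [0.259, 0.385, 0.008, 0, -1.194, -0.259], TCP at [624.979, 0.025, 231.312] pointing down, gripper open.
Joint ranges: [-3.14, 3.14], [-1.21, 2.06], [-1.07, 1.41], [-3.16, 2.05], [-2.99, -0.16], [-3.1, 3.1]. Speed limits (rad/s): [2.79, 2.79, 3.14, 3.14, 3.14, 3.14].

### API

Orientations are given as a unit quaternion [x, y, z, w].
In Python, from bench import arm, eyes, nets gives the robot as it stands.
- The arm moves only by the tool jog_arm, never from a script. Its argument "rows" is a list of rows, each a list of 3 entries, a list of its own where there are three numbers: the shift along the tool's x, y, z in cm, then the turn, a rotation vector about the tool's x, y, z in degrees, then the finger opening in cm, from 0 to 8.54. In form: [[[x, y, z], [ax, ay, az], jaw], ...]. A call has 1 to 10 rows; each row shifts and turns the commanded pose from where the row before left it, along the tool's axes as they then stand; what a row does not reach is not made up. A row lasts 1/8 s, in which the tool goes at most 62.5 mm and 10.7 degrees, less where a joint would pass 70% of its speed; a pose out of reach is approached as far as the arm can. A call with a gripper value outside its range is refused whole. The fingers move at their own pace and stop on an object; the grip force is fixed at half the most. Time passes only in rows, so rows that do not move let the fingers close. It gives the time, the measured TCP pose, the force and the opening at its end, in the units of the state.
- arm.read_state(): the state, without advancing time (a new reading comes with each control period).
- eyes.get_image(name): name is "scene" or "side" or "wrist"; returns the picture (420x560x3 uint8, red, green, blue); there is no depth.
- eyes.camera_model(name): a dict with "K" (3x3 intrinsics, pixels), "k1" (the pictures are not rectified: a ray, as slopes to the right and down, at radius r is drawn at 1 + k1 r^2 times it, then the intrinsics apply), "rvec" (rotation vector, rad) and "tvec" (3), from world to camera coordinates, as OpenCV has them. Camera axes: x right, y down, z forward; pixel columns grow to the right and rows downward; lengths in mm; the calibration is good to about 2 mm. A picture is of the moment at which its call begins: read the wrist's pose just before it. camera_model takes no time and is no camera call; for the wrist camera it gives the pose at the moment of the call.
- arm.job_done(): hands the job in, once; it reports no verdict.
Trained networks look in the newest picture that a camera, given by its name, has taken for a name from the list of things; names that differ only in an ending like _2 or _b are one class to them, and where a whole thing is asked for, a point or a joint stands for the part that bears it (a point fixed in the world has none). Each returns a list of dicts, best first, with "conf" (0 to 1); they miss things now and then, are a little off and sometimes report something else, mostly with a low value. They report only what shows in the picture. A call takes as long as a camera call.
- nets.boxes_of(camera, name): "position" ([column, row] as shares, 0 to 1, of the picture: columns of its width, rows of its height, amid what is visible of it).
The state is a dict: "clock": time; "joints": joint angles; "joint_vel": joint speeds; "joint_efforts": joint torques, N m; "position": TCP position; "ee_rot": TCP orientation; "contact_force": force on the tool from outside, world axes, zero at the start; "wrist_torque": the same for the moment, N m; "gripper_width": finger opening in mm.
Only numpy, scipy, OpenCV 4.12 (cv2) and the standard library are available. Lean on these libraries where they do the work, as an engineer would, in place of code of your own. Each camera call takes 0.05 s, during which the arm holds its last target.

## Working session

There is one attempt and no reset: what is moved stays moved. The work goes in short steps, Python scripts to look and compute and a tool call to move; the robot and the scene stay as the last step left them, time stands still between calls to the robot, and variables do not carry over. Pictures are saved under pics/ and viewed, and the job is handed in when it is done.

Besides the shell and the picture viewer there is one more tool, called after ">>>" in YAML: its name, and indented under it one key for each argument. jog_arm: Moves the arm, as the interface text tells. Its arguments: {"type":"object","properties":{"rows":{"type":"array","items":{"type":"array"}}},"required":["rows"]}

```bash
ls; mkdir -p pics; python3 - <<'E'
from bench import arm, eyes, nets
import cv2
print(arm.read_state())
for n in ["scene","side","wrist"]:
    m=eyes.camera_model(n); print(n,m)
    im=eyes.get_image(n); cv2.imwrite(f"pics/{n}0.png",im[:,:,::-1])
    for t in ["jig","bar","cover","tailstock","pin_a","flat_pliers","saw_frame","steel_block"] if n=="scene" else []:
        print(t,[(d['conf'],d['position']) for d in nets.boxes_of(n,t)][:3])
E
```

```text
pics
{'clock': 0.0, 'joints': array([ 2.58562547e-01,  3.85513587e-01,  6.65241592e-03, -5.14772868e-04,
       -1.19398895e+00, -2.58633941e-01]), 'joint_vel': array([ 8.14095908e-04,  6.68558762e-04, -6.63927082e-05,  3.73837696e-04,
        5.90205908e-04, -6.90701854e-04]), 'joint_efforts': array([-9.55001960e-04, -3.92286408e+01,  1.88399577e+01,  4.18616563e+00,
       -4.72148502e-03,  8.27910434e-07]), 'position': array([6.24425206e+02, 2.60114200e-03, 2.30255580e+02]), 'ee_rot': array([-0.707014  ,  0.70719877,  0.00072309, -0.00076739]), 'contact_force': array([0.35999887, 0.42283392, 0.84926114]), 'wrist_torque': array([0.01168093, 0.01172292, 0.069654  ]), 'gripper_width': 85.4505411625346}
scene {'K': array([[389.23345255,   0.        , 277.18697977],
       [  0.        , 389.23345255, 209.48105353],
       [  0.        ,   0.        ,   1.        ]]), 'k1': -0.10502100277848264, 'rvec': array([ 0.60135831, -2.54833527,  1.34847999]), 'tvec': array([409.56198942, 272.30211595, 590.62345495])}
jig [(0.79, [0.4466, 0.705])]
bar [(0.77, [0.5705, 0.5498]), (0.36, [0.453, 0.
[... 235 characters left out ...]
 [(0.95, [0.3225, 0.6036])]
steel_block [(0.91, [0.5798, 0.68])]
side {'K': array([[488.89798399,   0.        , 272.19349505],
       [  0.        , 488.89798399, 206.80153435],
       [  0.        ,   0.        ,   1.        ]]), 'k1': -0.011906235078898058, 'rvec': array([ 1.97278548, -0.10961893,  0.03654895]), 'tvec': array([-535.02028688,   48.62517666, 1080.94995273])}
wrist {'K': array([[292.45238181,   0.        , 282.86641299],
       [  0.        , 292.45238181, 210.058115  ],
       [  0.        ,   0.        ,   1.        ]]), 'k1': -0.031585376663128155, 'rvec': array([ 1.29377837e-03, -3.11309760e+00, -4.18960665e-01]), 'tvec': array([624.87915748, -33.69562822, 378.56641315])}
```

View pics/scene0.png

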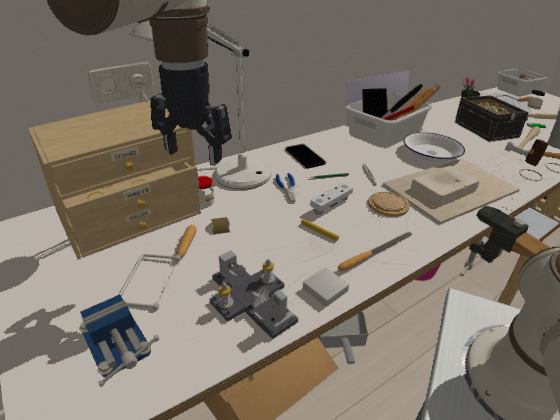

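View pics/side0.png

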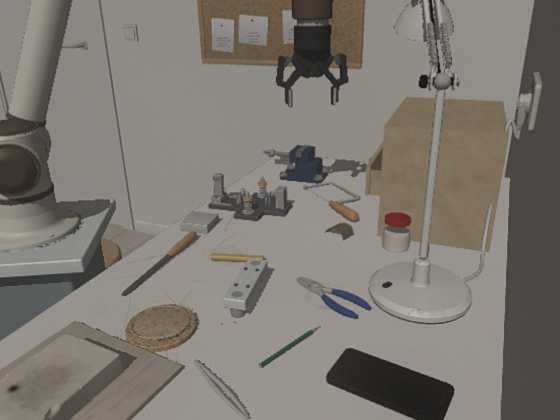

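View pics/wrist0.png

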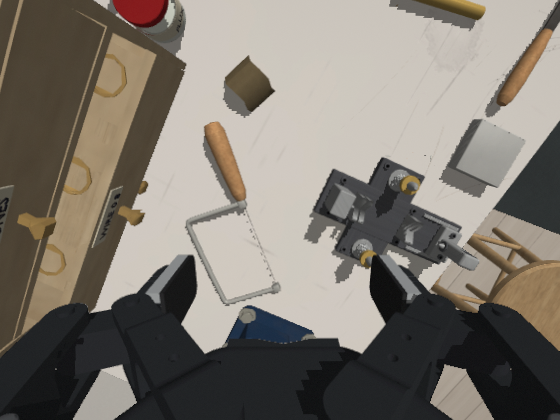

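The scene view shows the jig at (250,295), bar at (319,230), cover at (332,197) and steel block at (325,288). The wrist view shows the jig at about (385,215), with the bar partly in view at the top (440,8).

```bash
cat > h.py <<'E'
import numpy as np, cv2
from scipy.spatial.transform import Rotation as R
def ray(m,px):
    K=np.array(m["K"]);k1=m["k1"]
    x=cv2.undistortPoints(np.array([[px]],float),K,np.array([k1,0,0,0,0.]))[0,0]
    Rm=R.from_rotvec(m["rvec"]).as_matrix()
    return -Rm.T@m["tvec"], Rm.T@np.array([x[0],x[1],1])
def onz(m,px,z):
    c,d=ray(m,px); return c+d*(z-c[2])/d[2]
def proj(m,P):
    return cv2.projectPoints(np.atleast_2d(np.array(P,float)),np.array(m["rvec"]),np.array(m["tvec"],float),np.array(m["K"]),np.array([m["k1"],0,0,0,0.]))[0][:,0]
def tri(ms,pxs):
    A=np.zeros((3,3));b=np.zeros(3)
    for m,p in zip(ms,pxs):
        c,d=ray(m,p);d/=np.linalg.norm(d);Q=np.eye(3)-np.outer(d,d);A+=Q;b+=Q@c
    return np.linalg.solve(A,b)
E
python3 - <<'E'
from bench import arm, eyes, nets
from h import *
S=eyes.camera_model("scene");W=eyes.camera_model("wrist");D=eyes.camera_model("side")
for n,m,px,z in [("bar",S,(303,222),7),("bar",S,(337,238),7),("cover a",S,(314,210),36),("cover b",S,(351,186),36),("cover side",D,(247,283),36),("bar side",D,(213,257),7),("bar side",D,(263,258),7),("jig",S,(250,297),12),("pinA w",W,(404,181),63),("pinB w",W,(362,247),63),
 ("pinS",S,(267,262),63),("pinS",S,(224,286),63),("tail w",W,(463,255),78),("fix w",W,(342,201),58)]:
    print(n,onz(m,px,z).round(1))
im=cv2.imread("pics/wrist0.png");cv2.imwrite("pics/w0c.png",cv2.resize(im[130:290,290:500],None,fx=3.6,fy=3.6,interpolation=cv2.INTER_CUBIC))
im=cv2.imread("pics/scene0.png");cv2.imwrite("pics/s0c.png",cv2.resize(im[170:340,200:360],None,fx=3.5,fy=3.5,interpolation=cv2.INTER_CUBIC))
E
```

```text
bar [ 493.5 -215.6    7. ]
bar [ 401.4 -194.6    7. ]
cover a [ 475.  -234.2   36. ]
cover b [ 429.8 -381.5   36. ]
cover side [ 465.1 -345.9   36. ]
bar side [ 406.1 -198.7    7. ]
bar side [ 500.  -215.8    7. ]
jig [486.5  52.7  12. ]
pinA w [494.  -14.4  63. ]
pinB w [534.1  62.1  63. ]
pinS [476.8   2.9  63. ]
pinS [514.7  91.7  63. ]
tail w [424.5  65.8  78. ]
fix w [559.    9.1  58. ]
```

View pics/w0c.png

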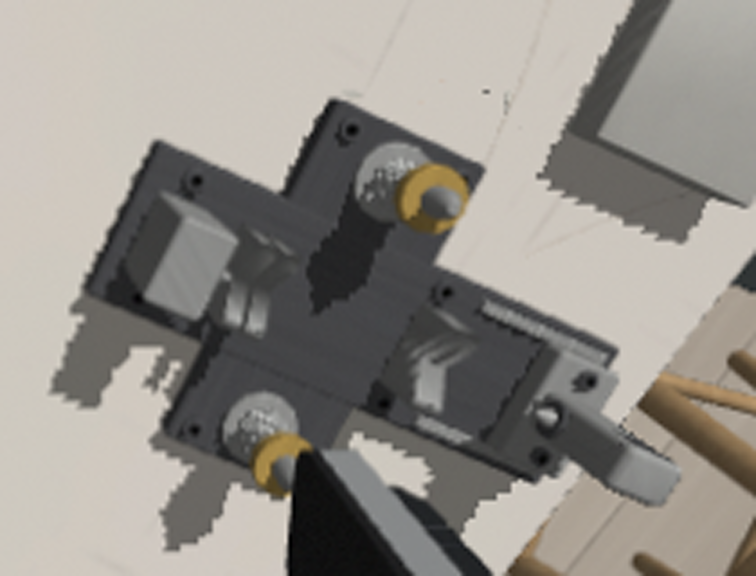

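View pics/s0c.png

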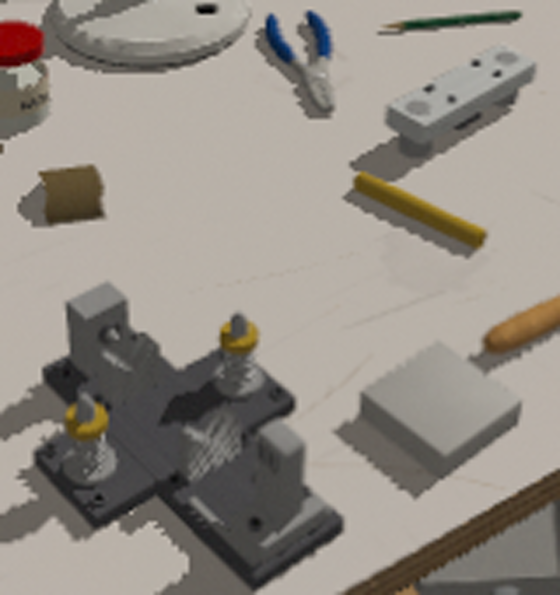

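```bash
cat > fit.py <<'E'
from h import *
from scipy.optimize import least_squares
def fitpose(obs,x0,extra=None):
    # obs list (model, local xyz, px); pose x,y,yaw
    def f(p):
        Rz=R.from_euler('z',p[2]).as_matrix()
        return np.concatenate([proj(m,Rz@np.array(l,float)+[p[0],p[1],0])[0]-px for m,l,px in obs])
    r=least_squares(f,x0,loss='soft_l1',x_scale=[10,10,.1])
    return r.x, f(r.x).reshape(-1,2)
E
python3 - <<'E'
from bench import arm, eyes, nets
from fit import *
S=eyes.camera_model("scene");W=eyes.camera_model("wrist")
w=lambda a,b:(290+a/3.6,130+b/3.6)
s=lambda a,b:(200+a/3.5,170+b/3.5)
ow=[(W,(0,50,63),w(455,205)),(W,(0,-50,63),w(292,480)),(W,(-30,68,12),w(335,100)),(W,(30,68,12),w(485,165)),(W,(110,30,12),w(617,350)),(W,(110,-30,12),w(532,480)),(W,(-80,30,12),w(155,142))]
os=[(S,(0,50,63),s(238,316)),(S,(0,-50,63),s(84,397)),(S,(110,30,12),s(342,518)),(S,(110,-30,12),s(256,572)),(S,(30,68,12),s(293,405)),(S,(30,-68,12),s(98,515)),(S,(-30,-68,12),s(38,455))]
for o in (ow,os,ow+os):
    p,r=fitpose(o,[490,30,2.74]);print(p.round(4));print(r.round(1).tolist())
print(onz(S,(230,255),58), -R.from_rotvec(W['rvec']).as_matrix().T@W['tvec'])
E
```

```text
[501.4205  38.204    2.73  ]
[[-1.6, 0.3], [0.3, 1.1], [0.1, -1.3], [0.2, 0.3], [0.3, -0.6], [0.2, 1.5], [0.0, -1.0]]
[498.3028  40.9213   2.7373]
[[0.1, -1.1], [-0.1, 0.2], [1.5, -0.2], [0.1, 2.4], [1.4, -2.8], [-0.9, 1.3], [-2.5, -1.3]]
[500.7097  38.6961   2.736 ]
[[-1.3, 0.6], [1.1, 1.6], [0.3, -0.9], [0.5, 0.4], [0.9, -0.7], [1.0, 1.4], [0.3, -0.3], [-0.5, -2.2], [-0.6, -1.1], [0.7, -1.5], [-0.7, 1.0], [0.8, -3.9], [-1.5, -0.1], [-2.9, -2.6]]
[551.42947566  12.80834111  58.        ] [624.73306061 -67.11174631 374.37250014]
```

```bash
cat > plan.py <<'E'
from h import *
import json
def plan(x,y,z,jaw_deg,n,jaw,st=None,show=True):
    """rows from measured pose to TCP (x,y,z) mm with jaw axis yaw (deg), tool down"""
    from bench import arm
    st=st or arm.read_state()
    p=np.array(st['position']);Rm=R.from_quat(st['ee_rot'])
    a=np.deg2rad(jaw_deg);yv=np.array([np.cos(a),np.sin(a),0]);zv=np.array([0,0,-1.]);xv=np.cross(yv,zv)
    T=R.from_matrix(np.c_[xv,yv,zv])
    rv=(Rm.inv()*T).as_rotvec()
    rows=[];cp=p.copy();cR=Rm
    for i in range(n):
        tgt=p+(np.array([x,y,z])-p)*(i+1)/n
        s=np.round(cR.inv().apply(tgt-cp)/10,2 if i==n-1 else 1)
        t=np.round(np.rad2deg((cR.inv()*Rm*R.from_rotvec(rv*(i+1)/n)).as_rotvec()),1)
        rows.append([s.tolist(),t.tolist(),jaw])
        cp=cp+cR.apply(s*10);cR=cR*R.from_rotvec(np.deg2rad(t))
    print(json.dumps(rows));print("end",cp.round(1))
    return rows
E
python3 - <<'E'
from plan import *
plan(415,-200,160,258.5,8,8)
E
```

```text
[[[2.5, 2.6, 0.9], [-0.0, 0.0, -9.8], 8], [[2.0, 3.0, 0.9], [-0.0, 0.0, -9.8], 8], [[1.5, 3.3, 0.9], [-0.0, 0.0, -9.8], 8], [[0.9, 3.6, 0.9], [-0.0, 0.0, -9.9], 8], [[0.2, 3.6, 0.9], [-0.0, 0.0, -9.8], 8], [[-0.3, 3.6, 0.8], [-0.0, 0.0, -9.8], 8], [[-0.9, 3.5, 0.9], [-0.0, 0.0, -9.8], 8], [[-1.58, 3.26, 0.93], [-0.0, 0.0, -9.8], 8]]
end [ 415. -200.  160.]
```

>>> jog_arm:
  rows:
    - [[2.5,2.6,0.9],[0,0,-9.8],8]
    - [[2.0,3.0,0.9],[0,0,-9.8],8]
    - [[1.5,3.3,0.9],[0,0,-9.8],8]
    - [[0.9,3.6,0.9],[0,0,-9.9],8]
    - [[0.2,3.6,0.9],[0,0,-9.8],8]
    - [[-0.3,3.6,0.8],[0,0,-9.8],8]
    - [[-0.9,3.5,0.9],[0,0,-9.8],8]
    - [[-1.6,3.3,0.9],[0,0,-9.8],8]
    - [[0,0,0],[0,0,0],8]

```text
clock: 1.68
position: [412.6, -201.2, 159.9]
ee_rot: [0.995, -0.102, -0.001, -0.0]
contact_force: [0.8, -0.5, 0.7]
gripper_width: 79.9
```

```bash
cat > snap.py <<'E'
import sys,pickle
from bench import arm, eyes, nets
import cv2
name,cam=sys.argv[1],sys.argv[2]
m=eyes.camera_model(cam);st=arm.read_state()
im=eyes.get_image(cam)[:,:,::-1]
cv2.imwrite(f"pics/{name}.png",im)
pickle.dump((m,st),open(f"pics/{name}.pkl","wb"))
if len(sys.argv)>3:
    x0,x1,y0,y1=map(int,sys.argv[3:7]);f=min(780/(x1-x0),580/(y1-y0))
    cv2.imwrite(f"pics/{name}c.png",cv2.resize(im[y0:y1,x0:x1],None,fx=f,fy=f,interpolation=cv2.INTER_CUBIC));print("f",f)
print(st['clock'],st['position'].round(1),st['ee_rot'].round(4),st['contact_force'].round(1),st['gripper_width'])
E
python3 snap.py w1 wrist
```

```text
1.675 [ 412.6 -201.2  159.9] [ 9.948e-01 -1.016e-01 -9.000e-04 -1.000e-04] [ 0.8 -0.5  0.7] 79.85686843692334
```

View pics/w1.png

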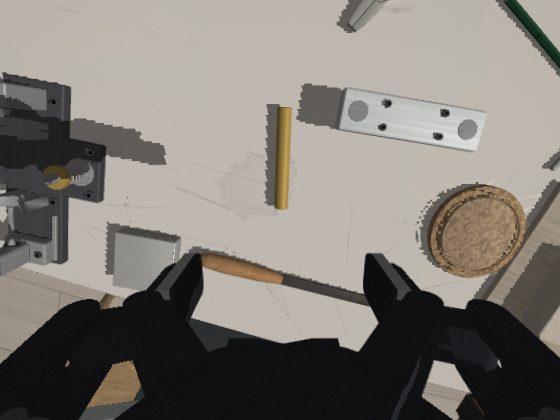

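The wrist view shows the bar from about (286,107) to (281,209) and the cover's top corners near (346,88), (487,110), (476,151) and (340,128). I'll zoom in on both.

```bash
python3 - <<'E'
import cv2
im=cv2.imread("pics/w1.png")
cv2.imwrite("pics/w1b.png",cv2.resize(im[95:220,240:330],None,fx=4.6,fy=4.6,interpolation=cv2.INTER_CUBIC))
cv2.imwrite("pics/w1k.png",cv2.resize(im[75:165,325:500],None,fx=4.5,fy=4.5,interpolation=cv2.INTER_CUBIC))
E
```

```text
(no output)
```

View pics/w1b.png

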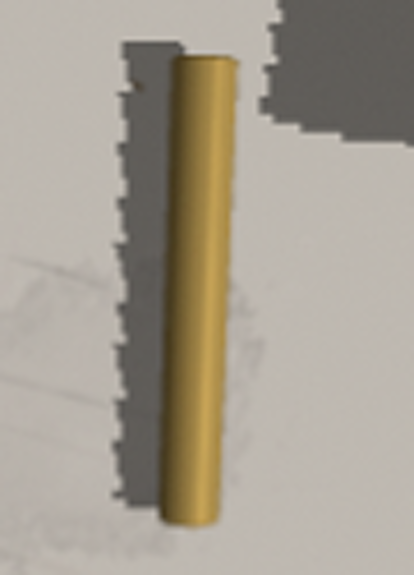

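View pics/w1k.png

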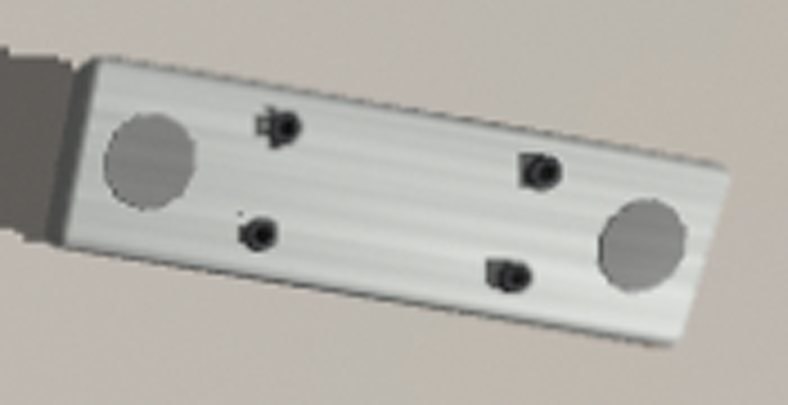

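```bash
python3 - <<'E'
from fit import *
import pickle
m,st=pickle.load(open("pics/w1.pkl","rb"))
b=lambda a,c:(240+a/4.6,95+c/4.6)
k=lambda a,c:(325+a/4.5,75+c/4.5)
# far end top edge: ends
e1=onz(m,b(204,60),9);e2=onz(m,b(190,522),9)
print(e1,e2,(e1+e2)/2,np.linalg.norm(e1-e2),np.rad2deg(np.arctan2(*(e2-e1)[1::-1])))
p1=onz(m,k(149,161),36);p2=onz(m,k(643,245),36)
print(p1,p2,(p1+p2)/2,np.linalg.norm(p1-p2),np.rad2deg(np.arctan2(*(p1-p2)[1::-1])))
for q in [(95,58),(730,168),(680,345),(65,245)]: print(onz(m,k(*q),36).round(1))
E
cat > plan_.txt <<'E'
E
python3 - <<'E'
from plan import *
E
```

```text
[ 497.42024796 -220.46675872    9.        ] [ 400.81769285 -197.49825974    9.        ] [ 449.11897041 -208.98250923    9.        ] 99.29554672682099 166.62552624237358
[ 480.65847046 -282.41923828   36.        ] [ 445.92949641 -376.97235423   36.        ] [ 463.29398344 -329.69579626   36.        ] 100.72930742715255 69.83192205033745
[ 501.2 -275.    36. ]
[ 457.4 -394.9   36. ]
[ 424.7 -383.6   36. ]
[ 468.3 -264.    36. ]
```

```bash
python3 - <<'E'
from plan import *
plan(449.1,-209,40,256.6,3,5)
E
```

```text
[[[1.2, 0.0, 4.0], [0.0, -0.0, 0.6], 5], [[1.2, 0.0, 4.0], [0.0, -0.0, 0.6], 5], [[1.18, 0.05, 4.05], [0.0, -0.0, 0.5], 5]]
end [ 449.1 -209.    40. ]
```

>>> jog_arm:
  rows:
    - [[1.2,0,4],[0,0,0.6],5]
    - [[1.2,0,4],[0,0,0.6],5]
    - [[1.2,0,4],[0,0,0.5],5]
    - [[0,0,0],[0,0,0],5]
    - [[0,0,0],[0,0,0],5]

```text
clock: 2.35
position: [451.0, -207.7, 41.5]
ee_rot: [0.993, -0.115, 0.001, 0.0]
contact_force: [-0.2, -0.2, 0.2]
gripper_width: 49.9
```

```bash
python3 snap.py w2 wrist; python3 - <<'E'
from plan import *
plan(449.1,-209,3.5,256.6,2,4)
E
```

```text
2.35 [ 451.  -207.7   41.5] [ 9.934e-01 -1.146e-01  9.000e-04  2.000e-04] [-0.2 -0.2  0.2] 49.905259275367165
[[[-0.1, 0.1, 1.9], [-0.0, -0.1, 0.1], 4], [[-0.08, 0.06, 1.95], [-0.0, -0.1, 0.1], 4]]
end [ 449.1 -209.     3.5]
```

View pics/w2.png

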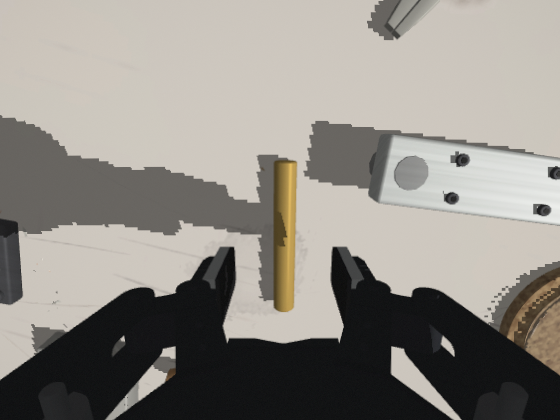

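The bar runs from (287,162) to (284,310), centred between the fingertips at columns 235 and 332.

```bash
python3 - <<'E'
from fit import *
import pickle
from bench import arm
m,st=pickle.load(open("pics/w2.pkl","rb"))
e1=onz(m,(286.3,161),9);e2=onz(m,(284,309.5),9)
print(e1,e2,(e1+e2)/2,np.linalg.norm(e1-e2),np.rad2deg(np.arctan2(*(e2-e1)[1::-1])))
for i in range(3): print(arm.read_state()['position'])
E
```

```text
[ 498.18387977 -221.20714776    9.        ] [ 399.88724993 -197.01357738    9.        ] [ 449.03556485 -209.11036257    9.        ] 101.2302142939988 166.17273571111807
[ 451.13905088 -207.80583519   42.01170467]
[ 451.13905088 -207.80583519   42.01170467]
[ 451.13905088 -207.80583519   42.01170467]
```

>>> jog_arm:
  rows:
    - [[-0.1,0.1,1.9],[0,0,0],4]
    - [[-0.1,0.0,1.9],[0,0,0],4]
    - [[0,0,0],[0,0,0],4]

```text
clock: 2.78
position: [447.6, -208.3, 3.2]
ee_rot: [0.993, -0.115, 0.0, 0.0]
contact_force: [-0.1, 0.4, 0.5]
gripper_width: 39.9
```

```bash
python3 snap.py w3 wrist
```

```text
2.775 [ 447.6 -208.3    3.2] [ 9.934e-01 -1.149e-01  3.000e-04  0.000e+00] [-0.1  0.4  0.5] 39.879683062977435
```

>>> jog_arm:
  rows:
    - [[0,0,0],[0,0,0],0]
    - [[0,0,0],[0,0,0],0]
    - [[0,0,0],[0,0,0],0]
    - [[0,0,0],[0,0,0],0]
    - [[0,0,0],[0,0,0],0]
    - [[0,0,0],[0,0,0],0]

```text
clock: 3.58
position: [448.7, -208.6, 3.9]
ee_rot: [0.993, -0.115, 0.001, 0.0]
contact_force: [-1.1, 0.6, 5.1]
gripper_width: 11.1
```

```bash
python3 snap.py w4 wrist
```

```text
3.575 [ 448.7 -208.6    3.9] [ 9.934e-01 -1.148e-01  1.300e-03  1.000e-04] [-1.1  0.6  5.1] 11.059658093383774
```

View pics/w4.png

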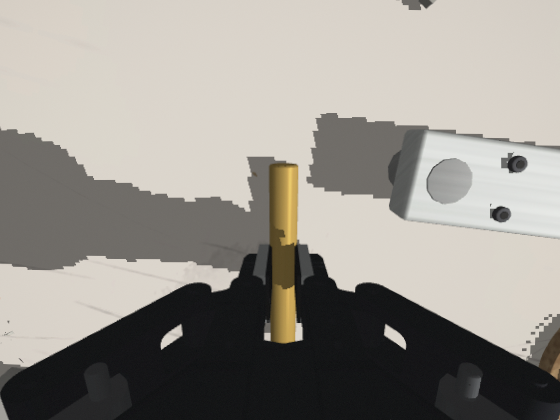

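The bar is held near its middle but the opening reads 11.1 mm on a 14 mm bar, with 5 N upward. The tips are probably pinching above the bar's axis, so I'll reopen, go lower and regrip.

>>> jog_arm:
  rows:
    - [[0,0,0],[0,0,0],2.4]
    - [[0,0,0],[0,0,0],2.4]
    - [[0,0,0.3],[0,0,0],2.4]
    - [[0,0,0.3],[0,0,0],2.4]
    - [[0,0,0],[0,0,0],2.4]

```text
clock: 4.25
position: [448.0, -208.5, -0.1]
ee_rot: [0.993, -0.114, 0.0, 0.0]
contact_force: [-7.9, 5.2, 32.8]
gripper_width: 24.1
```

The tips meet the bench at about TCP z = 0, so they already reached below the bar's axis. The small reading must come from the tip shape. I'll raise a little, close and lift to test the grip.

>>> jog_arm:
  rows:
    - [[0,0,-0.4],[0,0,0],2.4]
    - [[0,0,0],[0,0,0],0]
    - [[0,0,0],[0,0,0],0]
    - [[0,0,0],[0,0,0],0]
    - [[0,0,0],[0,0,0],0]
    - [[0,0,-3],[0,0,0],0]
    - [[0,0,-5],[0,0,0],0]
    - [[0,0,0],[0,0,0],0]

```text
clock: 5.25
position: [450.2, -208.8, 82.9]
ee_rot: [0.993, -0.115, 0.004, 0.0]
contact_force: [1.1, 0.9, -1.3]
gripper_width: 11.4
```

```bash
python3 snap.py w5 wrist; python3 snap.py d5 side 160 360 180 320
```

```text
5.25 [ 450.2 -208.8   82.9] [ 9.934e-01 -1.147e-01  3.600e-03  2.000e-04] [ 1.1  0.9 -1.3] 11.444484960929882
f 3.9
5.3 [ 448.3 -208.4   80.9] [ 9.933e-01 -1.151e-01  1.200e-03 -2.000e-04] [-0.4  0.7 -1.6] 11.563143611616958
```

View pics/w5.png

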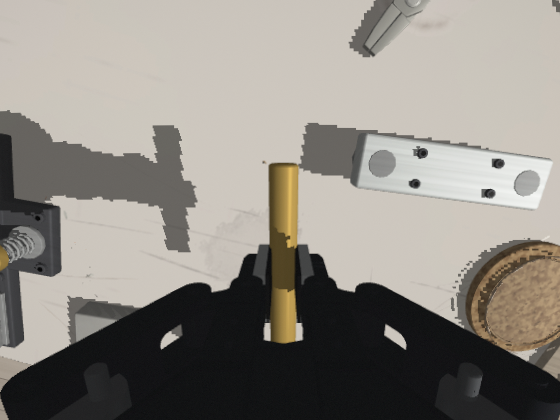

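View pics/d5c.png

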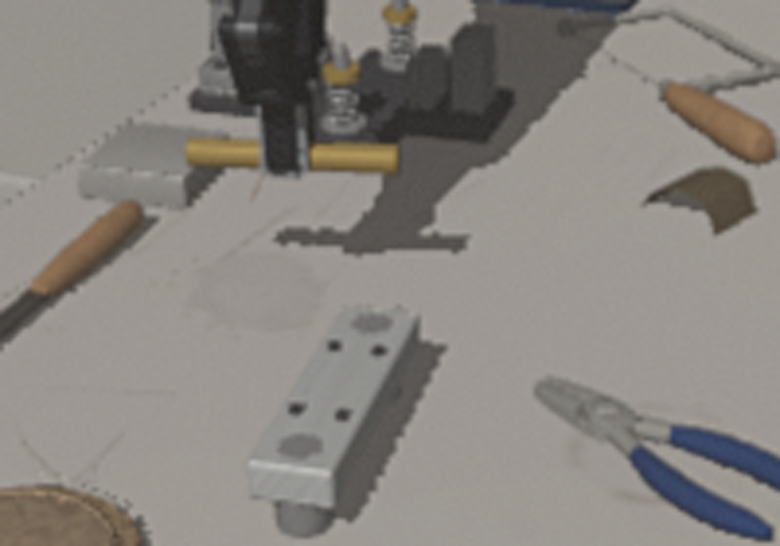

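```bash
python3 - <<'E'
from plan import *
from bench import arm
plan(409,78,180,246.7,8,0)
m,st=pickle.load(open("pics/w5.pkl","rb")) if 0 else __import__('pickle').load(open("pics/w5.pkl","rb"))
e1=onz(m,(284,164),86);e2=onz(m,(284,342),86)
print(e1,e2,(e1+e2)/2,np.linalg.norm(e1-e2),np.rad2deg(np.arctan2(*(e2-e1)[1::-1])))
E
```

```text
[[[-1.3, -3.4, -1.3], [-0.0, 0.0, 1.3], 0], [[-1.3, -3.3, -1.2], [-0.0, 0.0, 1.2], 0], [[-1.5, -3.3, -1.3], [-0.0, 0.0, 1.3], 0], [[-1.5, -3.3, -1.2], [-0.0, 0.0, 1.2], 0], [[-1.6, -3.3, -1.3], [-0.0, 0.0, 1.3], 0], [[-1.6, -3.2, -1.2], [-0.0, 0.1, 1.2], 0], [[-1.7, -3.2, -1.3], [-0.0, -0.0, 1.3], 0], [[-1.79, -3.09, -1.22], [-0.0, -0.0, 1.3], 0]]
end [409.  78. 180.]
[ 499.67715965 -221.34354625   86.        ] [ 401.88181074 -198.64575953   86.        ] [ 450.7794852  -209.99465289   86.        ] 100.39481954066508 166.9332977123216
```

>>> jog_arm:
  rows:
    - [[-1.3,-3.4,-1.3],[0,0,1.3],0]
    - [[-1.3,-3.3,-1.2],[0,0,1.2],0]
    - [[-1.5,-3.3,-1.3],[0,0,1.3],0]
    - [[-1.5,-3.3,-1.2],[0,0,1.2],0]
    - [[-1.6,-3.3,-1.3],[0,0,1.3],0]
    - [[-1.6,-3.2,-1.2],[0,0,1.2],0]
    - [[-1.7,-3.2,-1.3],[0,0,1.3],0]
    - [[-1.8,-3.1,-1.2],[0,0,1.3],0]
    - [[0,0,0],[0,0,0],0]

```text
clock: 6.48
position: [408.9, 79.5, 179.3]
ee_rot: [0.98, -0.2, -0.001, 0.0]
contact_force: [-0.3, -0.5, -1.1]
gripper_width: 11.5
```

```bash
python3 snap.py w6 wrist 120 420 60 300
```

```text
f 2.4166666666666665
6.475 [408.9  79.5 179.3] [ 9.797e-01 -2.003e-01 -7.000e-04  5.000e-04] [-0.3 -0.5 -1.1] 11.49744819235543
```

View pics/w6.png

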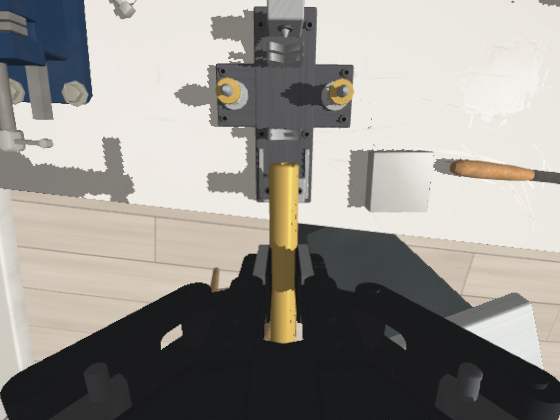

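View pics/w6c.png

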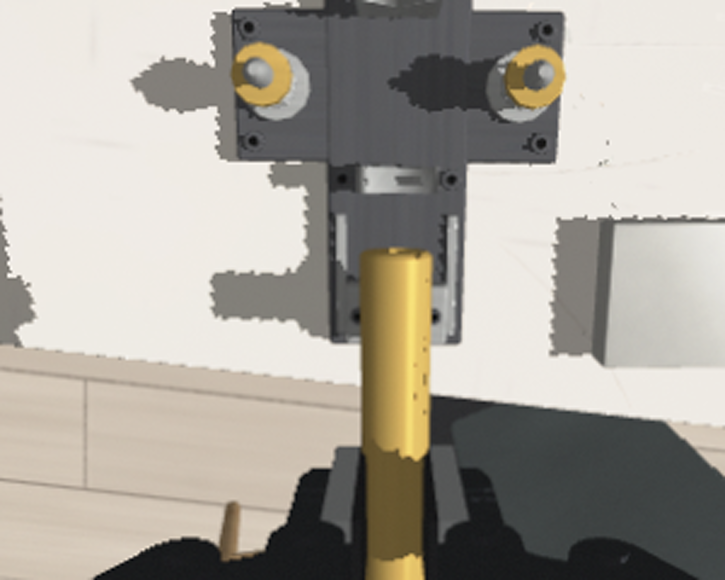

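```bash
python3 - <<'E'
from fit import *
import pickle
m,st=pickle.load(open("pics/w6.pkl","rb"))
w=lambda a,b:(120+a/2.41667,60+b/2.41667)
o=[(m,l,w(*p)) for l,p in [((0,50,63),(543,72)),((0,-50,63),(256,71)),((-30,68,12),(565,12)),((30,68,12),(556,163)),((30,-68,12),(236,160)),((-30,-68,12),(233,11)),((110,30,12),(462,343)),((110,-30,12),(332,342))]]
p,r=fitpose(o,[500,38,2.735]);print(p.round(4),np.rad2deg(p[2]));print(r.round(1).tolist())
E
```

```text
[499.6929  38.301    2.734 ] 156.644959534753
[[0.5, -0.1], [-1.1, -0.3], [0.7, -0.7], [0.7, 0.2], [0.4, 0.7], [-1.3, -1.1], [0.2, 1.2], [-0.8, 1.4]]
```

```bash
python3 - <<'E'
from plan import *
plan(488.9,43.2,85,246.65,4,0)
E
```

```text
[[[2.2, 0.0, 2.3], [0.0, 0.0, 0.0], 0], [[2.2, 0.0, 2.4], [0.1, 0.1, 0.1], 0], [[2.2, 0.0, 2.3], [0.0, 0.0, 0.0], 0], [[2.2, 0.04, 2.36], [0.0, 0.0, 0.1], 0]]
end [488.9  43.2  85. ]
```

>>> jog_arm:
  rows:
    - [[2.2,0,2.3],[0,0,0],0]
    - [[2.2,0,2.4],[0,0,0.1],0]
    - [[2.2,0,2.3],[0,0,0],0]
    - [[2.2,0,2.4],[0,0,0],0]
    - [[0,0,0],[0,0,0],0]
    - [[0,0,0],[0,0,0],0]

```text
clock: 7.28
position: [489.3, 42.2, 85.7]
ee_rot: [0.979, -0.203, -0.001, 0.001]
contact_force: [0.8, 0.1, -1.1]
gripper_width: 11.6
```

```bash
python3 snap.py w7 wrist; python3 snap.py s7 scene 170 350 200 340;python3 - <<'E'
from plan import *
plan(488.9,43.2,50,246.65,2,0)
E
```

```text
7.275 [489.3  42.2  85.7] [ 9.791e-01 -2.033e-01 -1.000e-03  6.000e-04] [ 0.8  0.1 -1.1] 11.569607070240277
f 4.142857142857143
7.325 [489.5  42.6  86.4] [ 9.792e-01 -2.030e-01 -3.000e-04  2.000e-04] [ 0.8  0.3 -0.7] 11.818660148917827
[[[-0.0, 0.0, 1.8], [-0.0, -0.0, -0.0], 0], [[-0.09, 0.01, 1.88], [-0.0, -0.0, -0.0], 0]]
end [488.9  43.2  50. ]
```

View pics/w7.png

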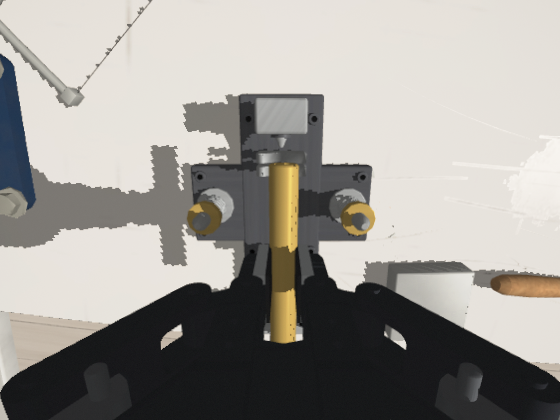

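View pics/s7c.png

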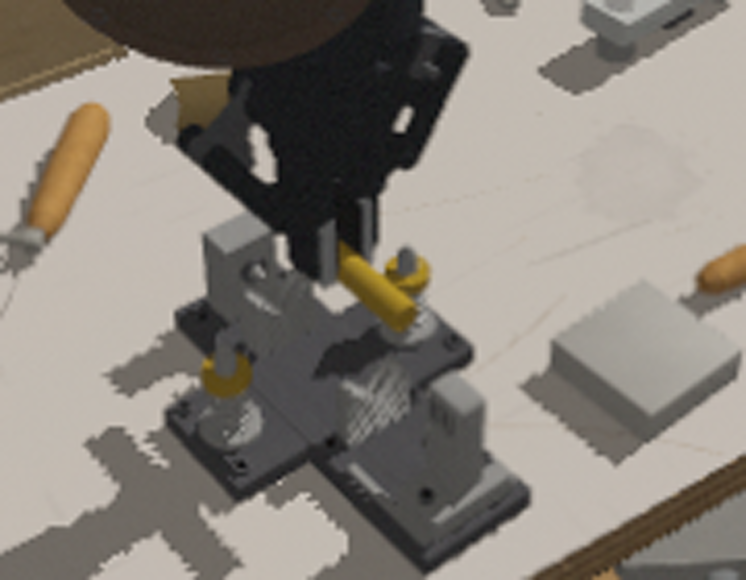

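The bar hangs over the jig, centred between the pins at (199,221) and (365,222), with the fixed point visible at (282,143). I'll refit the jig from this view.

```bash
python3 - <<'E'
from fit import *
import pickle
m,st=pickle.load(open("pics/w7.pkl","rb"))
o=[(m,l,p) for l,p in [((0,50,63),(366,223)),((0,-50,63),(198,222)),((-73,-15,58),(255,97.5)),((-73,15,58),(307.5,97.5)),((-53,-15,58),(256,134)),((-53,15,58),(308,134)),((-80,-30,12),(240,95)),((-80,30,12),(323,95)),((-30,68,12),(371,166)),((-30,-68,12),(192,165)),((30,68,12),(369,240)),((30,-68,12),(194,241))]]
p,r=fitpose(o,[500,38,2.735]);print(p.round(4),np.rad2deg(p[2]));print(r.round(1).tolist())
z=st['position'][2]+3.5
e1=onz(m,(284,164),z);e2=onz(m,(283.5,341),z);c=(e1+e2)/2
Rz=R.from_euler('z',p[2]).as_matrix()
print(c,np.linalg.norm(e1-e2),np.rad2deg(np.arctan2(*(e2-e1)[1::-1])),"bar in jig",Rz.T@(c-[p[0],p[1],0]))
print("tcp in jig",Rz.T@(st['position']-[p[0],p[1],0]))
E
```

```text
[499.9485  37.8172   2.7323] 156.54756679672084
[[-0.6, 2.9], [0.2, 3.9], [-0.5, -0.7], [1.6, -0.7], [-0.7, 0.2], [0.3, 0.2], [-1.2, -1.6], [2.0, -1.6], [2.8, -0.5], [-1.9, 0.4], [-1.4, 1.4], [2.3, 0.3]]
[490.14203265  40.91851783  89.2112975 ] 99.8260599476905 156.47962848358785 bar in jig [10.23066072  1.0577242  89.2112975 ]
tcp in jig [11.55995097  0.22551181 85.7112975 ]
```

>>> jog_arm:
  rows:
    - [[-0.1,-0.06,1.8],[0,0,0],0]
    - [[0,0,1.8],[0,0,0],0]
    - [[0,0,0.8],[0,0,0],0]
    - [[0,0,0],[0,0,0],0]

```text
clock: 7.88
position: [489.3, 44.1, 42.6]
ee_rot: [0.979, -0.202, 0.0, 0.0]
contact_force: [-0.6, -1.1, -0.9]
gripper_width: 11.3
```

>>> jog_arm:
  rows:
    - [[0,0,0.3],[0,0,0],0]
    - [[0,0,0.2],[0,0,0],0]
    - [[0,0,0],[0,0,0],0]

```text
clock: 8.25
position: [489.5, 44.0, 37.4]
ee_rot: [0.979, -0.203, 0.0, -0.0]
contact_force: [0.3, 0.4, -1.2]
gripper_width: 11.0
```

```bash
python3 snap.py w8 wrist 160 400 80 350; python3 snap.py s8 scene 170 350 200 340
```

```text
f 2.1481481481481484
8.25 [489.5  44.   37.4] [ 9.792e-01 -2.028e-01  1.000e-04 -0.000e+00] [ 0.3  0.4 -1.2] 11.034921854031943
f 4.142857142857143
8.3 [489.5  44.   37.4] [ 9.792e-01 -2.028e-01  1.000e-04 -1.000e-04] [ 0.1  0.3 -0.9] 11.510458212860273
```

View pics/w8c.png

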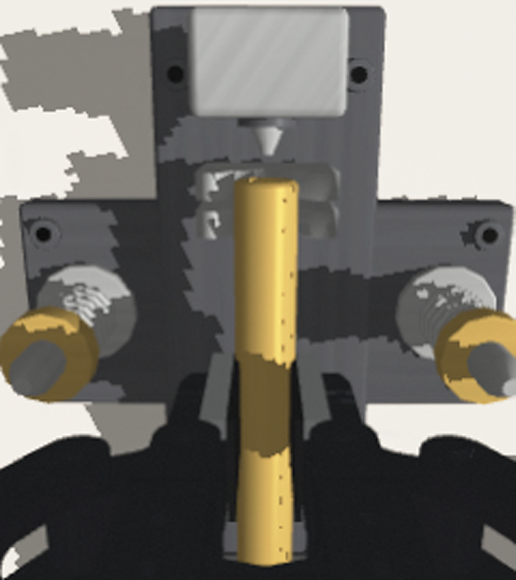

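View pics/s8c.png

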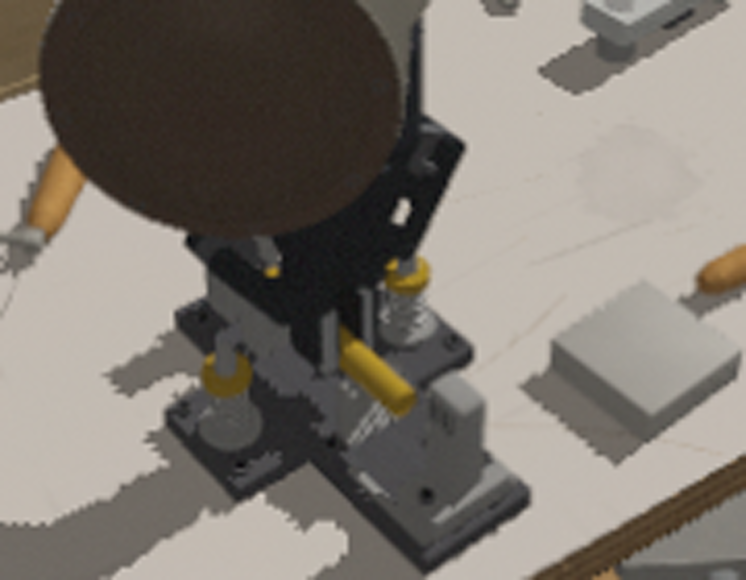

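The bar's axis lines up with the fixed point (crop column 267), and it sits in the V area with a gap to the point. I'll lower until there's contact.

>>> jog_arm:
  rows:
    - [[0,0,0.15],[0,0,0],0]
    - [[0,0,0.1],[0,0,0],0]
    - [[0,0,0],[0,0,0],0]

```text
clock: 8.72
position: [489.4, 43.9, 34.7]
ee_rot: [0.979, -0.203, -0.0, 0.0]
contact_force: [1.2, -0.2, -1.1]
gripper_width: 11.3
```

>>> jog_arm:
  rows:
    - [[0,0,0.15],[0,0,0],0]
    - [[0,0,0],[0,0,0],0]

```text
clock: 8.98
position: [489.5, 43.7, 34.0]
ee_rot: [0.979, -0.203, 0.0, 0.0]
contact_force: [-2.4, -1.8, 5.4]
gripper_width: 11.3
```

Contact reads +5 N, so the bar is seated. I'll open to 32 mm and rise.

>>> jog_arm:
  rows:
    - [[0,0,0],[0,0,0],2.2]
    - [[0,0,0],[0,0,0],3.2]
    - [[0,0,0],[0,0,0],3.2]
    - [[0,0,-2],[0,0,0],3.2]
    - [[0,0,-4],[0,0,0],3.2]
    - [[0,0,-5],[0,0,0],3.2]
    - [[-3,0,0],[0,0,0],4]
    - [[-2,0,0],[0,0,0],4]

```text
clock: 9.98
position: [442.8, 64.1, 143.9]
ee_rot: [0.979, -0.203, 0.0, -0.001]
contact_force: [-0.4, 0.7, 0.1]
gripper_width: 40.0
```

```bash
python3 snap.py w9 wrist; python3 snap.py s9 scene 170 350 200 340
```

```text
9.975 [442.8  64.1 143.9] [ 9.792e-01 -2.030e-01  4.000e-04 -6.000e-04] [-0.4  0.7  0.1] 39.95535914671239
f 4.142857142857143
10.025 [440.6  64.  143.4] [ 9.792e-01 -2.028e-01 -7.000e-04 -2.000e-04] [-2.3  0.4 -0.8] 39.90043297276652
```

View pics/w9.png

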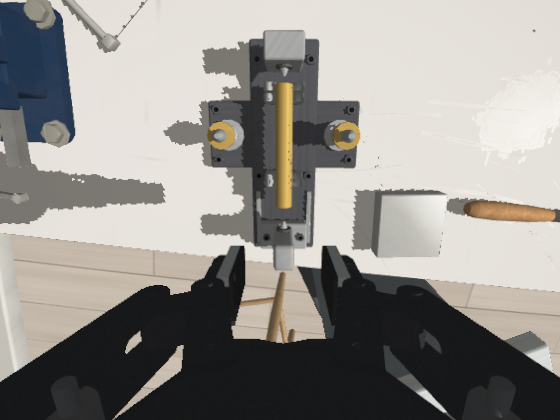

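View pics/s9c.png

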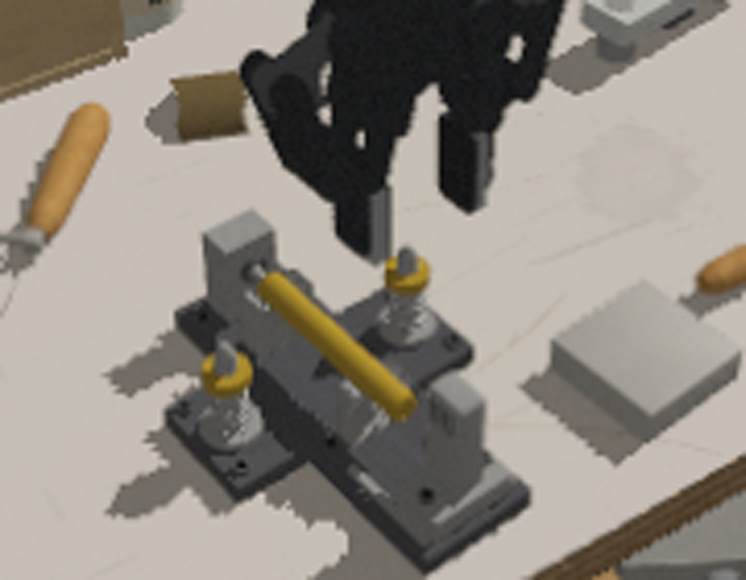

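The bar (rows 83 to 208, column 285) sits in the V-rests, clear of both points at (285,72) and (284,226). Next I'll fit the jig and find the tailstock fin.

```bash
python3 - <<'E'
from fit import *
import pickle
im=cv2.imread("pics/w9.png");cv2.imwrite("pics/w9c.png",cv2.resize(im[20:280,195:375],None,fx=3,fy=3,interpolation=cv2.INTER_CUBIC)[:,:])
E
```

```text
(no output)
```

View pics/w9c.png

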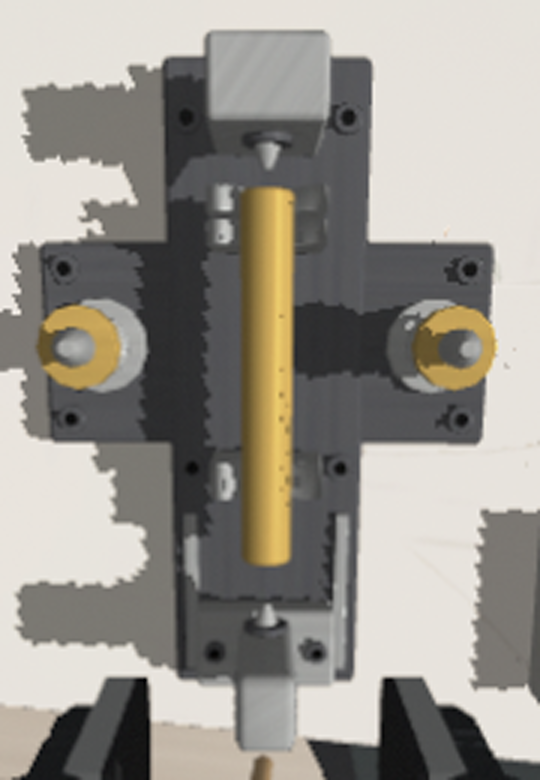

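```bash
python3 - <<'E'
from fit import *
import pickle
m,st=pickle.load(open("pics/w9.pkl","rb"))
w=lambda a,b:(195+a/3,20+b/3)
o=[(m,l,w(*p)) for l,p in [((0,50,63),(467,347)),((0,-50,63),(70,346)),((-73,-15,58),(207,32)),((-73,15,58),(330,32)),((-53,-15,58),(208,117)),((-53,15,58),(328,117)),((-80,-30,12),(165,58)),((-80,30,12),(371,58)),((-30,68,12),(492,243)),((-30,-68,12),(40,243)),((30,68,12),(482,441)),((30,-68,12),(52,440)),((110,30,12),(352,680)),((110,-30,12),(180,678)),((-45,0,40),(268,167))]]
p,r=fitpose(o,[500,38,2.735]);print(p.round(4),np.rad2deg(p[2]));print(r.round(1).tolist())
Rz=R.from_euler('z',p[2]).as_matrix()
J=lambda a,b,z:(Rz.T@(onz(m,w(a,b),z)-[p[0],p[1],0])).round(1)
print("bar",J(269,188,43),J(267,562,42)," tail tip",J(266,602,40),"fin",J(238,674,78),J(295,674,78),J(238,748,78),J(295,748,78),"fixedtip",J(268,167,40))
print("tcp in jig",Rz.T@(st['position']-[p[0],p[1],0]))
E
```

```text
[500.0066  38.0498   2.7318] 156.5188405066953
[[0.6, 0.4], [-1.2, 0.4], [-0.9, -1.6], [0.8, -1.5], [-0.9, 0.9], [1.0, 0.9], [-1.1, -1.2], [1.0, -1.1], [1.6, -0.6], [-0.6, -0.8], [0.7, 0.9], [-0.7, 1.0], [1.1, 0.5], [-0.9, 1.1], [-0.1, 0.6]]
bar [-39.9   0.3  43. ] [60.6  0.1 42. ]  tail tip [73.3 -0.2 40. ] fin [80.7 -7.3 78. ] [80.6  7.2 78. ] [101.4  -7.5  78. ] [101.4   7.4  78. ] fixedtip [-45.5   0.   40. ]
tcp in jig [ 62.81602042  -1.1286037  143.85410133]
```

```bash
python3 - <<'E'
from plan import *
plan(415.6,74.7,95,246.55,2,4)
E
```

```text
[[[-1.4, 0.0, 2.4], [-0.0, 0.0, 0.1], 4], [[-1.45, 0.06, 2.45], [-0.0, 0.0, 0.0], 4]]
end [415.6  74.8  95. ]
```

>>> jog_arm:
  rows:
    - [[-1.4,0,2.4],[0,0,0.1],4]
    - [[-1.4,0,2.4],[0,0,0],4]
    - [[0,0,0],[0,0,0],4]
    - [[0,0,2],[0,0,0],4]
    - [[0,0,2.9],[0,0,0],4]
    - [[0,0,0],[0,0,0],4]

```text
clock: 10.82
position: [418.1, 74.6, 45.7]
ee_rot: [0.979, -0.204, -0.001, 0.001]
contact_force: [0.2, 0.5, -0.1]
gripper_width: 40.3
```

```bash
python3 snap.py w10 wrist; python3 snap.py s10 scene 170 350 200 340
```

```text
10.825 [418.1  74.6  45.7] [ 0.979  -0.2037 -0.001   0.0011] [ 0.2  0.5 -0.1] 40.27405811814689
f 4.142857142857143
10.875 [418.9  75.   46.6] [ 9.791e-01 -2.035e-01  1.000e-04  3.000e-04] [0.4 0.3 0.9] 40.26598178695349
```

View pics/w10.png

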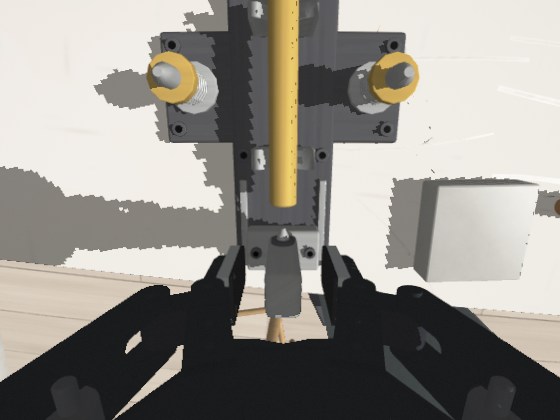

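View pics/s10c.png

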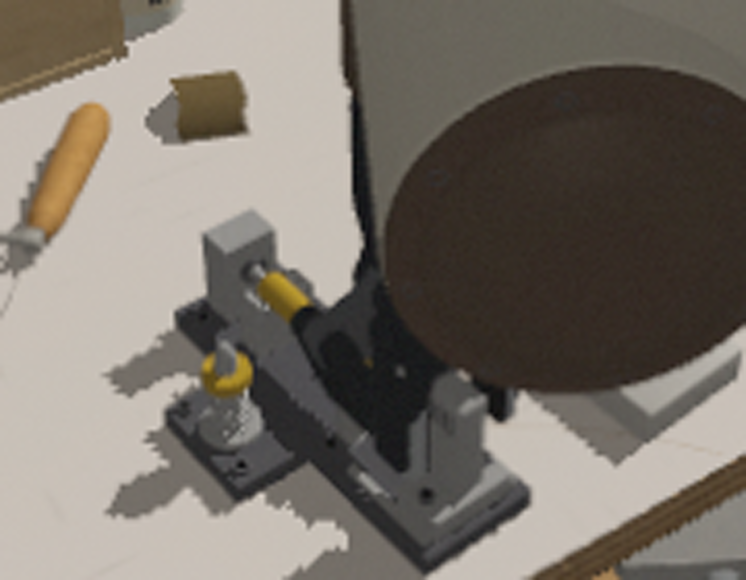

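The fin at (283,270) is centred between the fingers at columns 243 and 322. I'll pinch it and push.

>>> jog_arm:
  rows:
    - [[0,0,0],[0,0,0],0.5]
    - [[0,0,0],[0,0,0],0.5]
    - [[0,0,0],[0,0,0],0.5]
    - [[0,0,0],[0,0,0],0.5]
    - [[0,0,0],[0,0,0],0.5]

```text
clock: 11.55
position: [418.4, 74.7, 47.6]
ee_rot: [0.979, -0.203, 0.001, -0.0]
contact_force: [0.4, -2.5, 5.5]
gripper_width: 15.1
```

>>> jog_arm:
  rows:
    - [[0.5,0,0],[0,0,0],0.5]
    - [[0.5,0,0],[0,0,0],0.5]
    - [[0.5,0,0],[0,0,0],0.5]
    - [[0.4,0,0],[0,0,0],0.5]
    - [[0,0,0],[0,0,0],0.5]

```text
clock: 12.18
position: [435.6, 67.2, 47.6]
ee_rot: [0.979, -0.204, 0.0, -0.0]
contact_force: [-1.6, -2.5, 6.6]
gripper_width: 14.9
```

```bash
python3 snap.py w11 wrist 180 380 0 280
```

```text
f 2.0714285714285716
12.175 [435.6  67.2  47.6] [ 9.791e-01 -2.035e-01  4.000e-04 -1.000e-04] [-1.6 -2.5  6.6] 14.906865432701776
```

View pics/w11c.png

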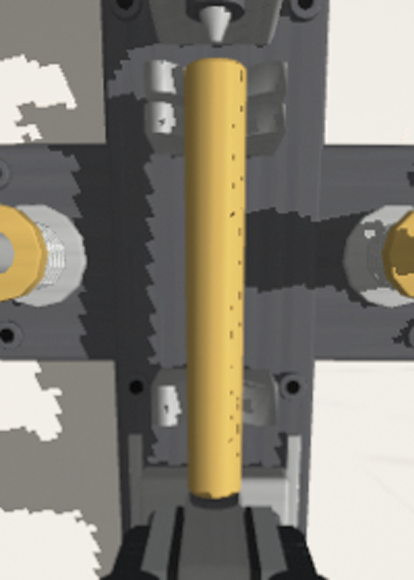

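The tail point has entered the bar's hole, and the fixed point is still about 5 mm clear of the other end. I'll keep pushing.

>>> jog_arm:
  rows:
    - [[0.3,0,0],[0,0,0],0.5]
    - [[0.3,0,0],[0,0,0],0.5]
    - [[0,0,0],[0,0,0],0.5]

```text
clock: 12.6
position: [440.8, 64.9, 47.6]
ee_rot: [0.979, -0.204, 0.0, -0.0]
contact_force: [-2.5, -1.2, 6.7]
gripper_width: 15.0
```

```bash
python3 snap.py w12 wrist 180 380 0 280
```

```text
f 2.0714285714285716
12.6 [440.8  64.9  47.6] [ 9.791e-01 -2.035e-01  2.000e-04 -1.000e-04] [-2.5 -1.2  6.7] 15.042157936907593
```

View pics/w12c.png

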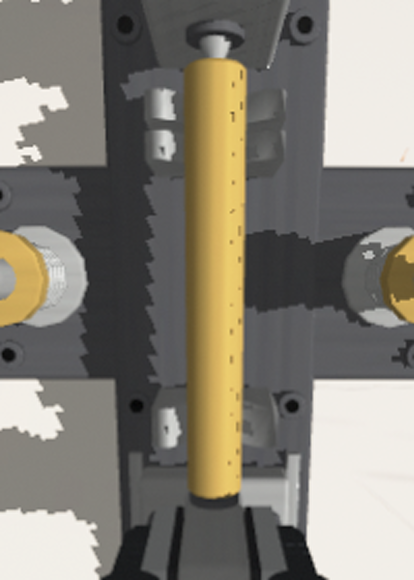

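The fixed point is now entering the bar's hole. I'll continue in small steps until the force rises.

>>> jog_arm:
  rows:
    - [[0.15,0,0],[0,0,0],0.5]
    - [[0,0,0],[0,0,0],0.5]

```text
clock: 12.9
position: [442.0, 64.3, 47.6]
ee_rot: [0.979, -0.204, 0.0, -0.0]
contact_force: [-3.7, -0.1, 6.0]
gripper_width: 15.4
```

>>> jog_arm:
  rows:
    - [[0.1,0,0],[0,0,0],0.5]
    - [[0,0,0],[0,0,0],0.5]

```text
clock: 13.15
position: [442.9, 64.0, 47.7]
ee_rot: [0.979, -0.204, 0.0, -0.0]
contact_force: [-4.4, -0.3, 7.2]
gripper_width: 15.2
```

>>> jog_arm:
  rows:
    - [[0.1,0,0],[0,0,0],0.5]
    - [[0,0,0],[0,0,0],0.5]

```text
clock: 13.4
position: [443.8, 63.6, 47.6]
ee_rot: [0.979, -0.204, 0.0, -0.0]
contact_force: [-3.2, -0.3, 7.5]
gripper_width: 15.1
```

>>> jog_arm:
  rows:
    - [[0.1,0,0],[0,0,0],0.5]
    - [[0,0,0],[0,0,0],0.5]

```text
clock: 13.65
position: [444.7, 63.2, 47.6]
ee_rot: [0.979, -0.204, 0.0, -0.0]
contact_force: [-4.5, 0.9, 6.8]
gripper_width: 15.0
```

```bash
python3 snap.py w13 wrist 180 380 0 280
```

```text
f 2.0714285714285716
13.65 [444.7  63.2  47.6] [ 9.791e-01 -2.035e-01  1.000e-04 -1.000e-04] [-4.5  0.9  6.8] 15.03431217123312
```

View pics/w13c.png

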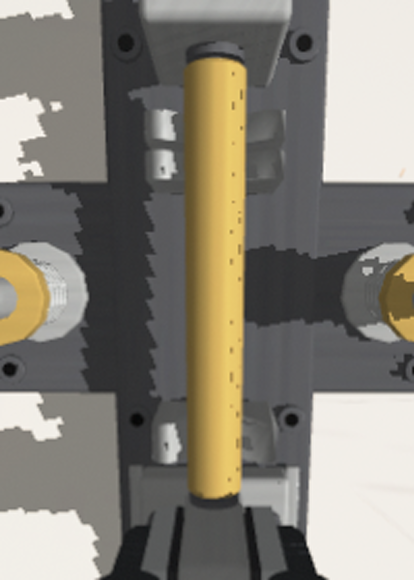

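>>> jog_arm:
  rows:
    - [[0.1,0,0],[0,0,0],0.5]
    - [[0,0,0],[0,0,0],0.5]

```text
clock: 13.95
position: [445.3, 62.9, 47.6]
ee_rot: [0.979, -0.204, -0.0, -0.0]
contact_force: [-5.2, 1.4, 8.6]
gripper_width: 15.1
```

>>> jog_arm:
  rows:
    - [[0.1,0,0],[0,0,0],0.5]
    - [[0,0,0],[0,0,0],0.5]

```text
clock: 14.2
position: [445.8, 62.7, 47.6]
ee_rot: [0.979, -0.204, -0.001, -0.0]
contact_force: [-7.3, 4.3, 9.6]
gripper_width: 15.0
```

The force is rising and the motion has stalled, so the bar is caught. I'll release, go up and check.

>>> jog_arm:
  rows:
    - [[0,0,0],[0,0,0],2.5]
    - [[0,0,0],[0,0,0],4]
    - [[0,0,0],[0,0,0],4]
    - [[0,0,-3],[0,0,0],4]
    - [[0,0,-5],[0,0,0],4]
    - [[-2,0,-2],[0,0,0],4]
    - [[0,0,0],[0,0,0],4]

```text
clock: 15.08
position: [428.6, 70.9, 147.8]
ee_rot: [0.979, -0.203, 0.001, -0.001]
contact_force: [0.7, -0.5, -0.1]
gripper_width: 39.9
```

```bash
python3 snap.py w14 wrist 195 375 20 280;python3 snap.py s14 scene 170 350 200 340
```

```text
f 2.230769230769231
15.075 [428.6  70.9 147.8] [ 0.9791 -0.2032  0.0014 -0.0013] [ 0.7 -0.5 -0.1] 39.85414716743683
f 4.142857142857143
15.125 [428.5  70.5 146.6] [ 9.791e-01 -2.033e-01  5.000e-04 -6.000e-04] [-0.4 -0.1 -0.5] 40.112803294233835
```

View pics/w14c.png

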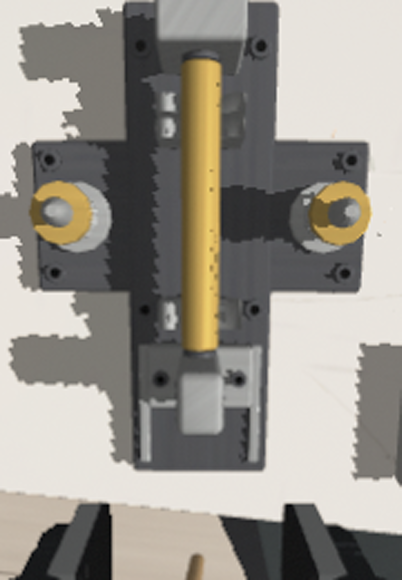

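View pics/s14c.png

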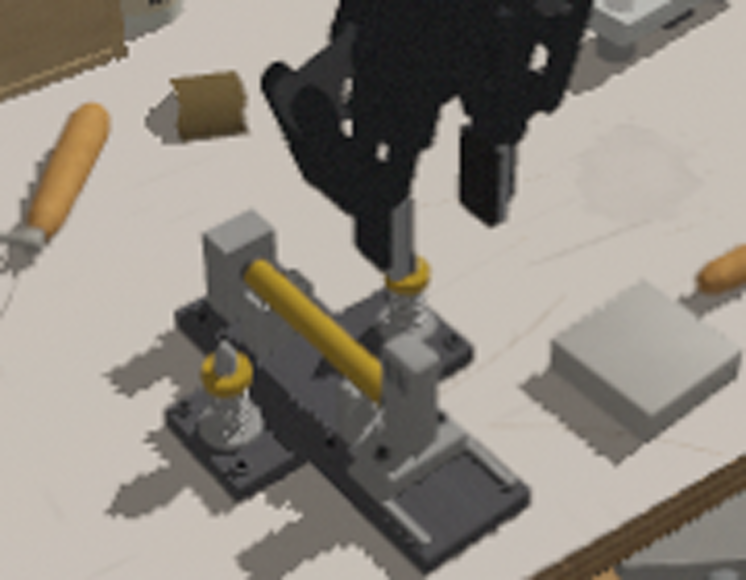

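```bash
python3 - <<'E'
from fit import *
import pickle
m,st=pickle.load(open("pics/w14.pkl","rb"))
f=2.230769
w=lambda a,b:(195+a/f,20+b/f)
o=[(m,l,w(*p)) for l,p in [((0,50,63),(352,211)),((0,-50,63),(53,210)),((-53,-15,58),(159,44)),((-53,15,58),(245,44)),((-80,-30,12),(124,3)),((-80,30,12),(278,3)),((-30,68,12),(368,143)),((-30,-68,12),(33,142)),((30,68,12),(361,291)),((30,-68,12),(42,290)),((110,30,12),(265,469)),((110,-30,12),(136,469))]]
p,r=fitpose(o,[500,38,2.735]);print(p.round(4),np.rad2deg(p[2]));print(r.round(1).tolist())
Rz=R.from_euler('z',p[2]).as_matrix()
J=lambda a,b,z:(Rz.T@(onz(m,w(a,b),z)-[p[0],p[1],0])).round(1)
print("bar",J(202,60,43),J(200,350,43),"fin",J(181,375,78),J(222,375,78),J(181,433,78),J(222,433,78))
E
```

```text
[499.3317  38.0865   2.7328] 156.57648977530675
[[-0.2, 0.7], [-0.3, 1.1], [-1.5, -0.9], [1.7, -0.9], [-0.4, -0.8], [1.1, -0.8], [1.7, -0.9], [-0.8, -0.4], [0.7, 1.1], [-1.0, 1.4], [0.9, 1.8], [-0.7, 1.7]]
bar [-51.5   0.   43. ] [49.4 -0.5 43. ] fin [52.4 -6.8 78. ] [52.4  6.7 78. ] [72.4 -7.  78. ] [72.4  7.  78. ]
```

The bar reads home to within about 1 mm, with the tailstock near 30 to 31.6 mm. Next I'll turn to the cover-placing orientation and view the jig from there, so that cover and jig measurements share the same camera bias.

```bash
python3 - <<'E'
from plan import *
plan(526,98,150,156.6,9,8)
E
```

```text
[[[0.9, -0.7, -0.0], [0.0, 0.0, 10.0], 8], [[0.7, -0.9, -0.1], [0.0, 0.0, 10.0], 8], [[0.6, -0.9, -0.0], [0.0, 0.0, 10.0], 8], [[0.4, -1.1, -0.1], [0.0, -0.0, 10.0], 8], [[0.2, -1.1, -0.0], [0.0, -0.0, 9.9], 8], [[0.0, -1.1, -0.1], [0.0, -0.0, 10.0], 8], [[-0.2, -1.1, -0.0], [0.0, -0.0, 10.0], 8], [[-0.4, -1.1, -0.1], [0.0, -0.0, 10.0], 8], [[-0.51, -1.0, -0.02], [0.0, -0.0, 10.0], 8]]
end [526.  98. 150.]
```

>>> jog_arm:
  rows:
    - [[0.9,-0.7,0],[0,0,10],8]
    - [[0.7,-0.9,-0.1],[0,0,10],8]
    - [[0.6,-0.9,0],[0,0,10],8]
    - [[0.4,-1.1,-0.1],[0,0,10],8]
    - [[0.2,-1.1,0],[0,0,9.9],8]
    - [[0,-1.1,-0.1],[0,0,10],8]
    - [[-0.2,-1.1,0],[0,0,10],8]
    - [[-0.4,-1.1,-0.1],[0,0,10],8]
    - [[-0.5,-1,0],[0,0,10],8]
    - [[0,0,0],[0,0,0],8]

```text
clock: 16.42
position: [526.4, 97.6, 148.4]
ee_rot: [-0.55, 0.835, 0.0, -0.002]
contact_force: [0.2, -0.2, 0.8]
gripper_width: 80.1
```

```bash
python3 snap.py w15 wrist 160 420 20 290
```

```text
f 2.1481481481481484
16.425 [526.4  97.6 148.4] [-5.496e-01  8.355e-01  2.000e-04 -1.600e-03] [ 0.2 -0.2  0.8] 80.08007595677307
```

View pics/w15c.png

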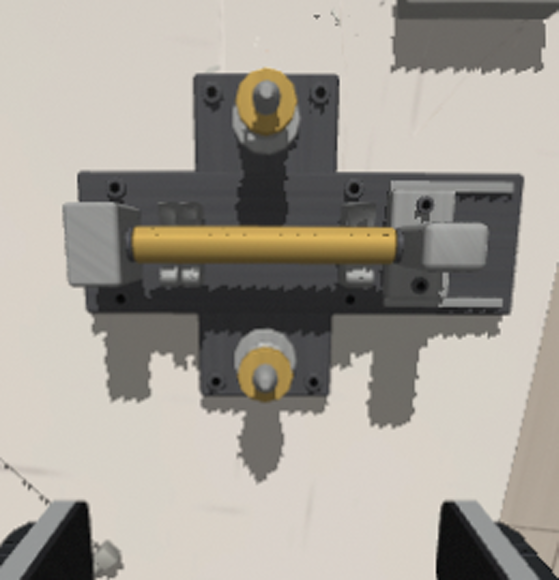

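```bash
python3 - <<'E'
from fit import *
import pickle
m,st=pickle.load(open("pics/w15.pkl","rb"))
f=2.148148
w=lambda a,b:(160+a/f,20+b/f)
o=[(m,l,w(*p)) for l,p in [((0,50,63),(267,86)),((0,-50,63),(264,388)),((-73,15,58),(64,204)),((-73,-15,58),(70,286)),((-30,68,12),(194,74)),((30,68,12),(338,75)),((30,-68,12),(328,397)),((-30,-68,12),(202,397)),((-80,30,12),(79,172)),((110,30,12),(523,175)),((110,-30,12),(509,314)),((-80,-30,12),(89,312))]]
p,r=fitpose(o,[500,38,2.735]);print(p.round(4),np.rad2deg(p[2]));print(r.round(1).tolist())
Rz=R.from_euler('z',p[2]).as_matrix()
J=lambda a,b,z:(Rz.T@(onz(m,w(a,b),z)-[p[0],p[1],0])).round(1)
print("bar",J(131,244,44),J(397,245,44),"fin",J(426,224,78),J(487,224,78),J(426,265,78),J(487,266,78))
E
```

```text
[499.9903  39.3627   2.7308] 156.4650989750814
[[0.3, 3.3], [0.9, -1.6], [-1.0, -0.6], [-1.0, 0.9], [-0.4, -0.5], [1.3, -0.6], [1.2, 0.4], [-1.0, 0.2], [-1.2, -0.3], [1.6, -0.4], [1.5, 1.0], [-1.6, 1.0]]
bar [-51.8   0.6  44. ] [50.   0.6 44. ] fin [52.1  7.7 78. ] [72.2  7.9 78. ] [53.  -5.4 78. ] [73.5 -5.6 78. ]
```

The jig fit is (500.0, 39.4) in this orientation. After bias cross-checks I'll use about (500.5, 38.9) at 156.55°. Now to the cover.

```bash
python3 - <<'E'
from plan import *
plan(486,-268,150,159.8,8,8)
E
```

```text
[[[4.4, -1.3, -0.0], [0.0, -0.0, -0.4], 8], [[4.4, -1.4, -0.0], [0.0, -0.0, -0.4], 8], [[4.4, -1.3, -0.0], [0.0, -0.1, -0.4], 8], [[4.4, -1.2, -0.0], [0.1, 0.0, -0.3], 8], [[4.5, -1.2, -0.1], [-0.0, 0.0, -0.4], 8], [[4.4, -1.2, 0.0], [-0.0, -0.0, -0.4], 8], [[4.4, -1.2, 0.0], [0.0, -0.0, -0.4], 8], [[4.49, -1.15, -0.01], [0.0, -0.0, -0.4], 8]]
end [ 486. -268.  150.]
```

>>> jog_arm:
  rows:
    - [[4.4,-1.3,0],[0,0,-0.4],8]
    - [[4.4,-1.4,0],[0,0,-0.4],8]
    - [[4.4,-1.3,0],[0,0,-0.4],8]
    - [[4.4,-1.2,0],[0,0,-0.3],8]
    - [[4.5,-1.2,-0.1],[0,0,-0.4],8]
    - [[4.4,-1.2,0],[0,0,-0.4],8]
    - [[4.4,-1.2,0],[0,0,-0.4],8]
    - [[4.5,-1.2,0],[0,0,-0.4],8]
    - [[0,0,0],[0,0,0],8]

```text
clock: 17.6
position: [484.6, -270.1, 150.3]
ee_rot: [-0.571, 0.821, 0.001, -0.001]
contact_force: [0.5, 1.0, 0.5]
gripper_width: 80.2
```

```bash
python3 snap.py w16 wrist 160 420 20 290
```

```text
f 2.1481481481481484
17.6 [ 484.6 -270.1  150.3] [-5.706e-01  8.212e-01  6.000e-04 -6.000e-04] [0.5 1.  0.5] 80.16811261935047
```

View pics/w16c.png

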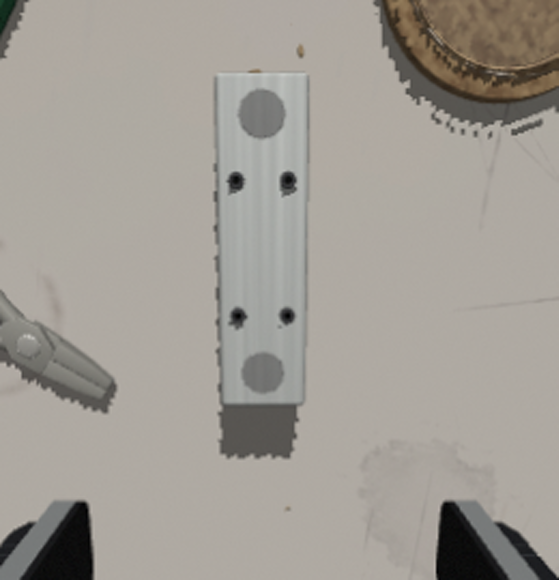

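```bash
python3 - <<'E'
from fit import *
import pickle
m,st=pickle.load(open("pics/w16.pkl","rb"))
f=2.148148
w=lambda a,b:(160+a/f,20+b/f)
o=[(m,l,w(*p)) for l,p in [((0,50,36),(263,373)),((0,-50,36),(262,113)),((18,-65,36),(308,73)),((-18,-65,36),(217,73)),((18,65,36),(303,404)),((-18,65,36),(222,404))]]
for x0 in ([463,-329,-.35],[463,-329,-.35+np.pi]):
  p,r=fitpose(o,x0);print(p.round(4),np.rad2deg(p[2])+90);print(r.round(1).tolist())
E
```

```text
[ 4.632170e+02 -3.285097e+02 -3.523000e-01] 69.81411991099677
[[-0.0, -0.3], [0.0, 0.5], [-43.9, -0.9], [43.3, -1.0], [-38.3, 1.4], [38.9, 1.3]]
[ 498.1121 -234.8532    2.7819] 249.38905756238697
[[-0.1, -0.4], [0.0, 219.5], [-3.6, 251.4], [3.0, 251.3], [1.7, -31.3], [-1.3, -31.5]]
```

```bash
python3 - <<'E'
from plan import *
plan(463.9,-329,60,159.8,3,7)
E
```

```text
[[[2.1, -0.1, 3.0], [0.0, 0.0, -0.1], 7], [[2.2, -0.0, 3.0], [0.1, 0.0, -0.0], 7], [[2.08, -0.05, 3.03], [0.0, 0.0, -0.1], 7]]
end [ 463.9 -329.    60. ]
```

>>> jog_arm:
  rows:
    - [[2.1,-0.1,3],[0,0,-0.1],7]
    - [[2.2,0,3],[0,0,0],7]
    - [[2.1,0,3],[0,0,-0.1],7]
    - [[0,0,0],[0,0,0],7]
    - [[0,0,0],[0,0,0],7]

```text
clock: 18.27
position: [465.5, -327.4, 62.0]
ee_rot: [-0.574, 0.819, -0.0, 0.0]
contact_force: [0.1, 0.5, 0.4]
gripper_width: 69.8
```

```bash
python3 - <<'E'
from plan import *
plan(463.9,-329,12,159.8,2,6)
E
```

```text
[[[0.1, 0.1, 2.5], [-0.0, -0.0, 0.1], 6], [[0.1, 0.0, 2.5], [-0.1, -0.0, 0.1], 6]]
end [ 463.9 -329.    12. ]
```

>>> jog_arm:
  rows:
    - [[0.1,0.1,2.5],[0,0,0.1],6]
    - [[0.1,0,2.5],[0,0,0.1],6]
    - [[0,0,0],[0,0,0],6]
    - [[0,0,0],[0,0,0],6]

```text
clock: 18.77
position: [464.6, -329.6, 13.0]
ee_rot: [-0.572, 0.82, -0.001, 0.001]
contact_force: [0.3, -0.6, 0.7]
gripper_width: 59.8
```

```bash
python3 snap.py w17 wrist 120 440 20 290
```

```text
f 2.1481481481481484
18.775 [ 464.6 -329.6   13. ] [-5.721e-01  8.202e-01 -1.300e-03  7.000e-04] [ 0.3 -0.6  0.7] 59.79799381572728
```

View pics/w17.png

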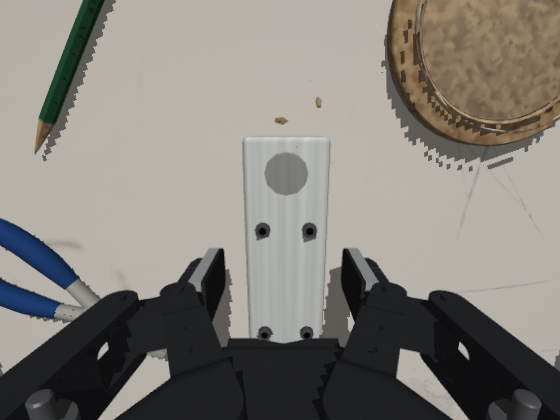

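The cover's column centre is 286 and the fingers' midpoint is 283, so it is well centred. Close and lift.

>>> jog_arm:
  rows:
    - [[0,0,0],[0,0,0],2.5]
    - [[0,0,0],[0,0,0],2.5]
    - [[0,0,0],[0,0,0],2.5]
    - [[0,0,0],[0,0,0],2.5]
    - [[0,0,0],[0,0,0],2.5]

```text
clock: 19.45
position: [463.9, -329.9, 12.7]
ee_rot: [-0.572, 0.82, -0.001, 0.0]
contact_force: [-0.5, 2.4, 6.4]
gripper_width: 35.2
```

>>> jog_arm:
  rows:
    - [[0,0,-1],[0,0,0],2.5]
    - [[0,0,-3],[0,0,0],2.5]
    - [[0,0,-4],[0,0,0],2.5]
    - [[0,0,-4],[0,0,0],2.5]
    - [[0,0,0],[0,0,0],2.5]
    - [[0,0,0],[0,0,0],2.5]

```text
clock: 20.2
position: [461.9, -329.0, 130.2]
ee_rot: [-0.571, 0.821, 0.001, -0.0]
contact_force: [0.1, 0.2, -2.6]
gripper_width: 34.8
```

```bash
python3 snap.py w18 wrist 120 440 20 290; python3 snap.py d18 side 160 360 130 330;  python3 - <<'E'
from fit import *
import pickle
m,st=pickle.load(open("pics/w17.pkl","rb"))
d=np.array([np.cos(np.deg2rad(249.8)),np.sin(np.deg2rad(249.8)),0])
print((onz(m,(286,174),36)-st['position'])@d)
E
```

```text
f 2.1481481481481484
20.2 [ 461.9 -329.   130.2] [-5.711e-01  8.209e-01  1.300e-03 -3.000e-04] [ 0.1  0.2 -2.6] 34.81382458703115
f 2.9
20.25 [ 461.7 -328.9  129.6] [-5.711e-01  8.209e-01  1.800e-03 -8.000e-04] [-0.1  0.3 -3.5] 34.92892433330252
49.65529254561999
```

View pics/w18.png

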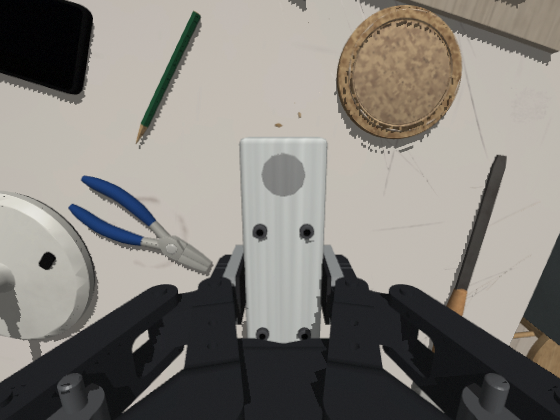

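View pics/d18c.png

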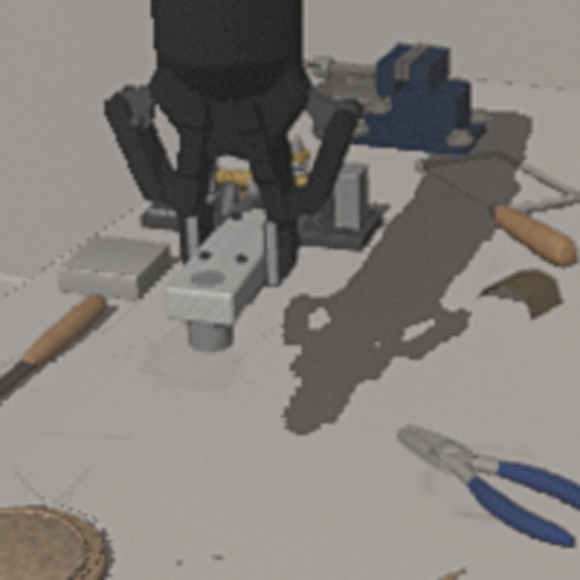

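```bash
python3 - <<'E'
from plan import *
plan(500.6,38.8,120,156.55,9,2.5)
E
```

```text
[[[-4.0, 1.0, 0.1], [0.0, 0.0, 0.3], 2.5], [[-4.0, 1.1, 0.1], [0.1, 0.0, 0.4], 2.5], [[-3.9, 1.0, 0.1], [-0.0, 0.0, 0.3], 2.5], [[-4.0, 1.1, 0.1], [0.0, 0.0, 0.4], 2.5], [[-3.9, 1.1, 0.1], [0.0, 0.0, 0.3], 2.5], [[-4.0, 1.1, 0.2], [0.1, 0.0, 0.4], 2.5], [[-3.9, 1.2, 0.1], [-0.0, 0.0, 0.3], 2.5], [[-4.0, 1.2, 0.1], [0.0, 0.0, 0.4], 2.5], [[-3.91, 1.19, 0.08], [0.0, 0.0, 0.3], 2.5]]
end [500.6  38.8 120. ]
```

>>> jog_arm:
  rows:
    - [[-4,1,0.1],[0,0,0.3],2.5]
    - [[-4,1.1,0.1],[0,0,0.4],2.5]
    - [[-3.9,1,0.1],[0,0,0.3],2.5]
    - [[-4,1.1,0.1],[0,0,0.4],2.5]
    - [[-3.9,1.1,0.1],[0,0,0.3],2.5]
    - [[-4,1.1,0.2],[0,0,0.4],2.5]
    - [[-3.9,1.2,0.1],[0,0,0.3],2.5]
    - [[-4,1.2,0.1],[0,0,0.4],2.5]
    - [[-3.9,1.2,0.1],[0,0,0.3],2.5]
    - [[0,0,0],[0,0,0],2.5]

```text
clock: 21.55
position: [501.4, 40.2, 120.0]
ee_rot: [-0.551, 0.835, 0.0, -0.001]
contact_force: [0.0, 0.5, -3.1]
gripper_width: 34.8
```

```bash
python3 - <<'E'
from plan import *
plan(500.6,38.8,95,156.55,2,2.5)
E
```

```text
[[[0.1, 0.0, 1.3], [0.0, -0.0, 0.1], 2.5], [[0.06, 0.02, 1.2], [0.1, -0.1, 0.2], 2.5]]
end [500.6  38.8  95. ]
```

>>> jog_arm:
  rows:
    - [[0.1,0,1.3],[0,0,0.1],2.5]
    - [[0.1,0,1.2],[0,0,0.2],2.5]
    - [[0,0,0],[0,0,0],2.5]
    - [[0,0,0],[0,0,0],2.5]

```text
clock: 22.05
position: [501.0, 35.8, 96.2]
ee_rot: [-0.546, 0.837, -0.0, -0.0]
contact_force: [-0.6, -0.2, -3.2]
gripper_width: 34.6
```

```bash
python3 snap.py w19 wrist; python3 snap.py s19 scene 170 350 200 340; python3 snap.py d19 side 180 320 120 240; python3 - <<'E'
from plan import *
plan(500.6,38.8,80,156.55,2,2.5)
E
```

```text
22.05 [501.   35.8  96.2] [-5.465e-01  8.375e-01 -1.000e-04 -1.000e-04] [-0.6 -0.2 -3.2] 34.56996709877166
f 4.142857142857143
22.1 [501.2  36.   96.5] [-5.466e-01  8.374e-01 -1.000e-04  2.000e-04] [ 0.2  0.4 -2. ] 34.93208336106551
f 4.833333333333333
22.15 [501.2  36.1  96.7] [-5.466e-01  8.374e-01 -1.000e-04  4.000e-04] [-0.2 -0.1 -2.4] 34.83769549903534
[[[-0.1, 0.1, 0.8], [-0.0, 0.0, -0.1], 2.5], [[-0.11, 0.06, 0.87], [-0.0, 0.0, -0.2], 2.5]]
end [500.6  38.8  80. ]
```

View pics/s19c.png

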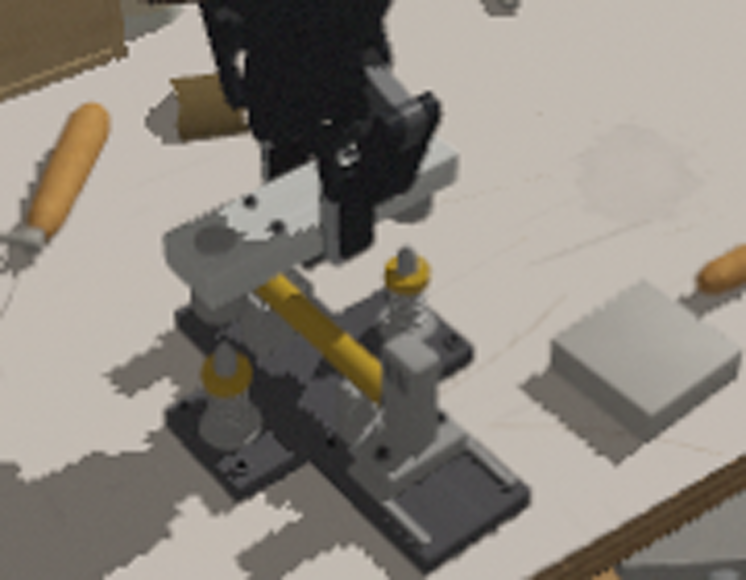

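View pics/d19c.png

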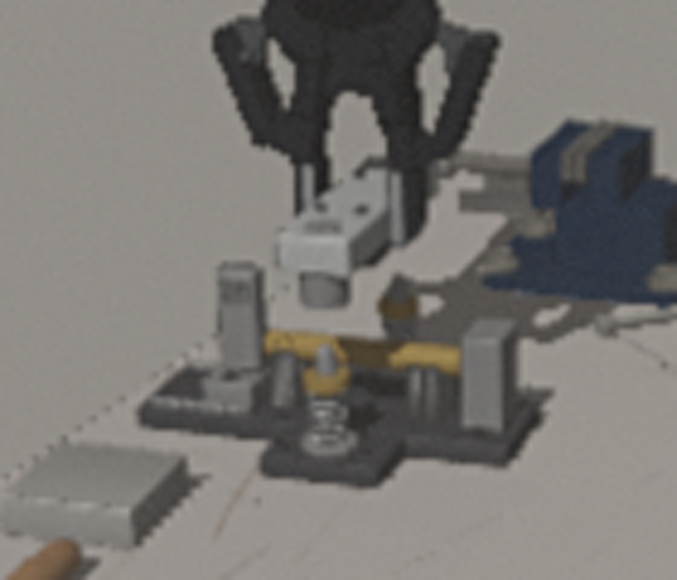

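View pics/w19.png

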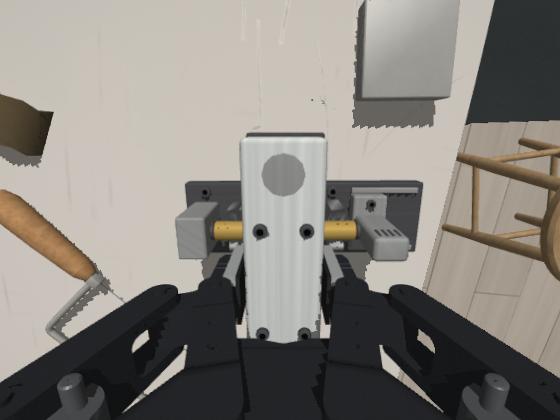

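The cover is over the jig. The scene view puts its bush at (220,300) above pin_b at (225,350), and the side view puts the other bush at (325,290) above pin_a at (325,355). The arm hadn't settled before, so I'll correct and let it settle.

>>> jog_arm:
  rows:
    - [[-0.2,0.15,0.5],[0,0,-0.3],2.5]
    - [[0,0,0.6],[0,0,0],2.5]
    - [[0,0,0],[0,0,0],2.5]
    - [[0,0,0],[0,0,0],2.5]
    - [[0,0,0],[0,0,0],2.5]

```text
clock: 22.82
position: [500.5, 38.8, 85.4]
ee_rot: [-0.549, 0.836, -0.0, 0.0]
contact_force: [0.2, 1.0, -3.1]
gripper_width: 34.7
```

```bash
python3 snap.py s20 scene 170 350 200 340; python3 snap.py d20 side 180 320 120 240; python3 - <<'E'
from plan import *
plan(500.6,38.8,80,156.55,2,2.5)
E
```

```text
f 4.142857142857143
22.825 [500.5  38.8  85.4] [-5.490e-01  8.358e-01 -1.000e-04  1.000e-04] [ 0.2  1.  -3.1] 34.66609127257469
f 4.833333333333333
22.875 [500.4  38.8  85.4] [-5.490e-01  8.358e-01 -0.000e+00  1.000e-04] [ 0.2 -0.1 -3.3] 34.81334752090048
[[[-0.0, -0.0, 0.3], [-0.0, 0.0, 0.0], 2.5], [[-0.01, -0.02, 0.24], [-0.0, 0.0, 0.1], 2.5]]
end [500.6  38.8  80. ]
```

View pics/s20c.png

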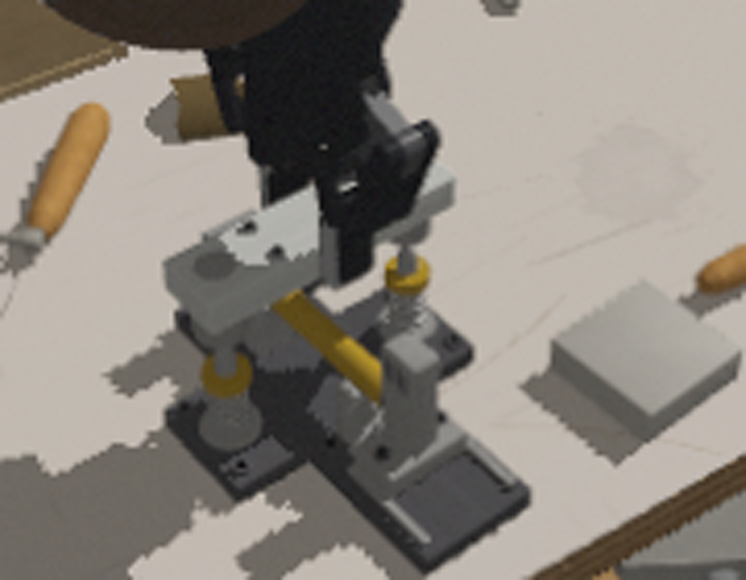

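View pics/d20c.png

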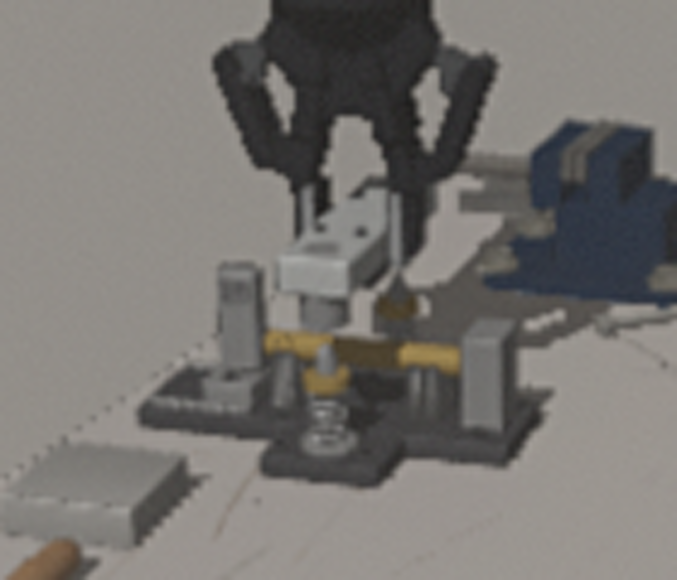

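Both bushes line up over the pins. I'll descend while watching the force; tip contact would show at about TCP z = 75.6.

>>> jog_arm:
  rows:
    - [[0,0,0.4],[0,0,0],2.5]
    - [[0,0,0.4],[0,0,0],2.5]
    - [[0,0,0],[0,0,0],2.5]

```text
clock: 23.3
position: [499.9, 38.6, 76.8]
ee_rot: [-0.549, 0.836, 0.0, -0.001]
contact_force: [-0.1, -0.8, -3.0]
gripper_width: 35.0
```

>>> jog_arm:
  rows:
    - [[0,0,0.2],[0,0,0],2.5]
    - [[0,0,0.2],[0,0,0],2.5]
    - [[0,0,0],[0,0,0],2.5]

```text
clock: 23.68
position: [500.2, 38.7, 73.1]
ee_rot: [-0.549, 0.836, 0.0, -0.0]
contact_force: [0.1, -0.3, -2.4]
gripper_width: 34.9
```

>>> jog_arm:
  rows:
    - [[0,0,0.2],[0,0,0],2.5]
    - [[0,0,0.1],[0,0,0],2.5]
    - [[0,0,0],[0,0,0],2.5]

```text
clock: 24.05
position: [500.3, 38.8, 70.2]
ee_rot: [-0.549, 0.836, 0.0, -0.0]
contact_force: [0.2, -0.1, -2.3]
gripper_width: 34.4
```

>>> jog_arm:
  rows:
    - [[0,0,0.2],[0,0,0],2.5]
    - [[0,0,0.1],[0,0,0],2.5]
    - [[0,0,0],[0,0,0],2.5]

```text
clock: 24.42
position: [500.2, 38.8, 67.2]
ee_rot: [-0.549, 0.836, 0.0, -0.0]
contact_force: [0.1, 0.1, -2.9]
gripper_width: 34.8
```

It's sliding onto the pins without contact. I'll continue to the springs.

>>> jog_arm:
  rows:
    - [[0,0,0.2],[0,0,0],2.5]
    - [[0,0,0.2],[0,0,0],2.5]
    - [[0,0,0],[0,0,0],2.5]

```text
clock: 24.8
position: [500.1, 38.7, 63.1]
ee_rot: [-0.549, 0.836, 0.0, -0.0]
contact_force: [-0.5, -0.2, -3.0]
gripper_width: 35.0
```

>>> jog_arm:
  rows:
    - [[0,0,0.2],[0,0,0],2.5]
    - [[0,0,0.1],[0,0,0],2.5]
    - [[0,0,0],[0,0,0],2.5]

```text
clock: 25.18
position: [500.5, 38.8, 60.8]
ee_rot: [-0.549, 0.836, -0.0, 0.0]
contact_force: [-1.0, -0.3, 1.9]
gripper_width: 34.7
```

>>> jog_arm:
  rows:
    - [[0,0,0.2],[0,0,0],2.5]
    - [[0,0,0],[0,0,0],2.5]

```text
clock: 25.42
position: [500.5, 38.9, 58.5]
ee_rot: [-0.549, 0.836, -0.0, 0.0]
contact_force: [-2.2, 0.5, 3.6]
gripper_width: 34.5
```

>>> jog_arm:
  rows:
    - [[0,0,0.2],[0,0,0],2.5]
    - [[0,0,0.1],[0,0,0],2.5]
    - [[0,0,0],[0,0,0],2.5]

```text
clock: 25.8
position: [500.5, 38.9, 55.6]
ee_rot: [-0.549, 0.836, -0.0, 0.0]
contact_force: [-2.0, 0.8, 7.0]
gripper_width: 35.1
```

>>> jog_arm:
  rows:
    - [[0,0,0.1],[0,0,0],2.5]
    - [[0,0,0],[0,0,0],2.5]
    - [[0,0,0],[0,0,0],2.5]

```text
clock: 26.18
position: [500.5, 38.9, 55.4]
ee_rot: [-0.549, 0.836, -0.0, 0.0]
contact_force: [-3.7, 0.3, 12.5]
gripper_width: 35.1
```

The motion has stopped and the force jumped, so the pad is on the bar. One more small press for margin, then check.

>>> jog_arm:
  rows:
    - [[0,0,0.08],[0,0,0],2.5]
    - [[0,0,0],[0,0,0],2.5]
    - [[0,0,0],[0,0,0],2.5]
    - [[0,0,0],[0,0,0],2.5]

```text
clock: 26.68
position: [500.6, 38.9, 55.3]
ee_rot: [-0.549, 0.836, -0.0, 0.0]
contact_force: [-5.2, 0.1, 16.6]
gripper_width: 34.7
```

```bash
python3 snap.py s21 scene 170 350 200 340; python3 snap.py d21 side 180 320 120 240; python3 snap.py w21 wrist
```

```text
f 4.142857142857143
26.675 [500.6  38.9  55.3] [-5.494e-01  8.356e-01 -3.000e-04  3.000e-04] [-5.2  0.1 16.6] 34.69000676897315
f 4.833333333333333
26.725 [500.6  38.9  55.3] [-5.494e-01  8.355e-01 -3.000e-04  3.000e-04] [-6.   1.1 15.4] 34.75612628745543
26.775 [500.6  38.8  55.3] [-5.494e-01  8.356e-01 -3.000e-04  3.000e-04] [-6.2  1.  15.9] 35.29292274054366
```

View pics/s21c.png

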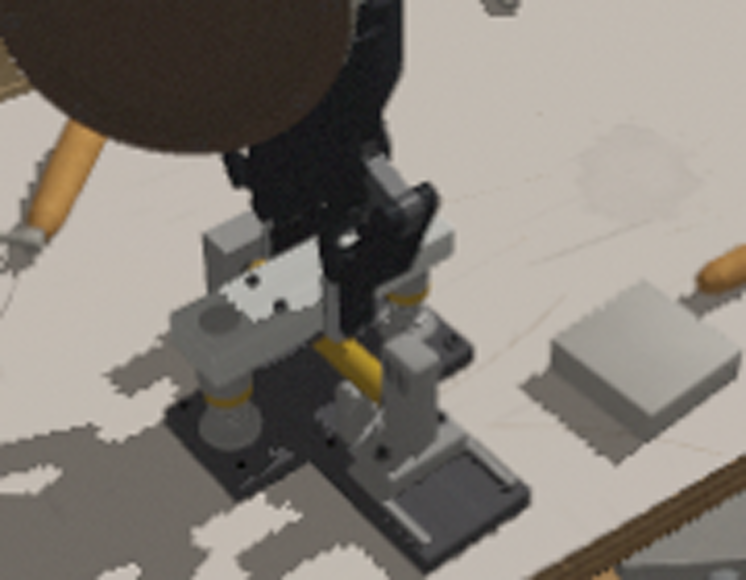

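View pics/d21c.png

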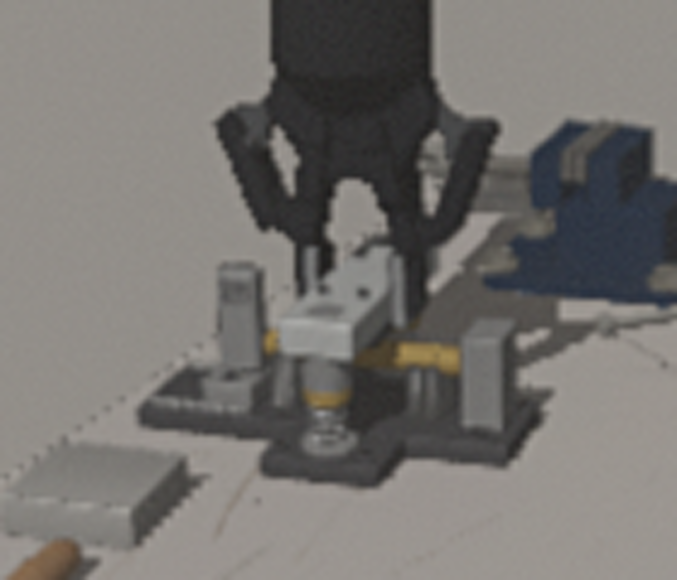

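View pics/w21.png

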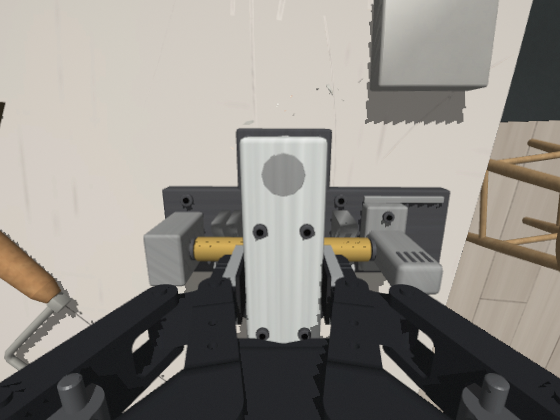

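Both bushes sit on compressed collars (scene (227,395), side (327,400)). The bar is still between the points, and the state holds steady at about 16 N. I'm handing it in.

```bash
python3 - <<'E'
from bench import arm
s=arm.read_state();print(s['clock'],s['position'],s['contact_force'])
print(arm.job_done())
E
```

```text
26.825 [500.58086707  38.8777149   55.29606289] [-5.92060441  0.84353174 15.98843473]
the job is handed in; nothing more can be done
None
```

I handed the job in at 26.8 s with the gripper still holding the cover pressed down; no verdict is reported.

**Bar:** I laid it in the V-rests, then pinched the tailstock fin and slid it up until the force rose to about 8 N and the motion stalled. Pictures put the bar within about 1 mm of home.

**Tailstock:** The pictures read 31 to 32 mm against the nominal 30. The measured push was about 30 mm, from a start I judged to be 1 to 3 mm. The force stall suggests both points are at the bottoms of their holes.

**Cover:** It went over both pins with no contact force. The springs began to push at about TCP height 61 mm, and it stopped at 55.3 mm. That is about 6 mm of spring travel, and the downward stop came with a force jump from 7 to 16 N. From this I infer that the pad is clamping the bar with several newtons.

**Last checks:** The last pictures show both collars pressed in and the cover level on both pins. The pose was steady. There is also a side force of about 6 N, probably the bushes bearing on the pins. The steel block looks unmoved; the pliers and saw frame were not checked again in the last pictures, but no arm contact with them showed.

**Disagreements:**
- The gripper read only about 11 mm on the 14 mm bar. It held the bar level all the same, so I put this down to the tip shape.
- While I was regripping the bar, the fingertips touched the bench with about 33 N.

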